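# Put the mixed-up drainers back in their dishes

## Task

The three perforated drainer trays were left to drip crosswise on top of the wrong steel dishes: set each one into the dish of its own outline (kidney, oblong, oval), turned so that it drops in and its rim lies flat on the lip all round. Every dish is taken, so first set one drainer aside standing on the free rubber drip mat and let go of it there. Lower the trays gently, without dropping them or forcing them in, and finish with all three nested and the mat empty.

Things in the scene. Friction and masses are not known exactly. Their poses are not given: they have to be found in the camera images.
- kidney_dish: Steel kidney (bean-shaped) dish, 170 x 100 mm over the lip, opening 158 x 88; the bean's hollow faces -y, so it matches one way round only. 30 mm high, lip 6 mm wide, open top, walls lean in 5 mm to the floor. Fixed. Origin: centre of underside, on the bench; x along its length, z up.
- oblong_dish: Steel oblong dish (long rectangle, corners rounded), 176 x 80 mm over the lip, opening 164 x 68; same after a half turn. 30 mm high, lip 6 mm wide, open top, walls lean in 5 mm to the floor. Fixed. Origin: centre of underside, on the bench; x along its length, z up.
- oval_dish: Steel oval dish (ellipse), 152 x 96 mm over the lip, opening 140 x 84; same after a half turn. 30 mm high, lip 6 mm wide, open top, walls lean in 5 mm to the floor. Fixed. Origin: centre of underside, on the bench; x along its length, z up.
- kidney_drainer: Perforated steel lift-out tray, kidney outline 166 x 96 mm, hollow toward -y. Starts crosswise on the oval dish; nests in the kidney dish with all axes as the dish's. Loose, 0.2 kg. Grip: black bar 52 mm along x, 12 wide, 14 high, centred 46 mm above the origin. Origin: centre of underside; x along its length, z up: 30 mm above the bench when lying on a lip, 16 mm when nested.
- oblong_drainer: Perforated steel lift-out tray, oblong outline 172 x 76 mm. Starts crosswise on the kidney dish; nests in the oblong dish, x along x, either way round. Loose, 0.2 kg; grip, origin and axes as on the kidney drainer. All drainers: 16 mm deep, flange 6.5 mm wide at the top that rests on the dish's lip; walls taper 6.5 mm to the bottom as lead-in; 2.5 mm play when nested.
- oval_drainer: Perforated steel lift-out tray, oval outline 148 x 92 mm. Starts crosswise on the oblong dish; nests in the oval dish, x along x, either way round. Loose, 0.2 kg. Grip, origin and axes as on the kidney drainer: black bar 52 mm along x, 12 wide, 14 high, centred 46 mm above the origin, standing on two thin legs, x = -34 and 34 mm; free all round.
- drip_mat: Black ribbed rubber mat, 150 x 150 mm, 5 mm thick, fixed, empty at the start: the free spot for one drainer, which stands level on it with its origin 5 mm above the bench, near the mat's middle (within 45 mm). Origin: centre of its underside, on the bench. Beware: a tall desk lamp is clamped to the bench edge at the front left (about x 0.4 to 0.55, y 0.35 to 0.65 m).

How it is judged:
By the outcome, as a careful person would: the job done as asked, in the order asked, and still so for the second after the job is handed in, with the robot touching nothing.
It also fails if it takes over 115 s, if anything falls off the work surface, if the arm or the gripper's body presses on something with over 40 N, if the wrist force passes 120 N, or if a joint passes its speed limit or range.

## Robot

A 7-joint arm with a two-finger parallel gripper is mounted at the origin on a cart in front of the work surface, level with it; the furniture and walls round the work are solid. World frame = base frame: x ahead of the robot, y to its left, z up, the work surface at z = 0. Lengths are in m, angles in rad, forces in N, time in s.
With the tool pointing down it reaches from about 0.425 to 0.875 m from the base axis. Payload 4.7 kg.
Tool frame: the origin (TCP) lies between the finger pads; the fingertips stand 19 mm ahead of it and the grasp point (between the pads) is the TCP; z points along the fingers, y is the line along which they close (so a half turn about z gives the same grasp; the last joint's range is limited). The gripper opens to 85 mm and grips with 20 to 120 N. Pads are 22 mm wide; open, the fingers measure 114 mm over their backs; the gripper's body (76 mm by 85 mm) begins 54 mm behind the grasp point. The pads swing forward as they close: fully open they stand 13 mm farther back than shut.
Start: joints at [-1.255, 0.321, -0.07, 1.45, 0.023, 1.371, -0.057], TCP at [0.193, 0.621, 0.25] pointing down, gripper open.
Joint ranges: [-2.86, 2.86], [-0.3, 2.09], [-1.38, 1.24], [0.06, 2.45], [-1.56, 4.7], [0.09, 2.05], [-2.69, 2.69]. Speed limits (rad/s): [2.57, 2.57, 3.14, 3.14, 3.14, 3.14, 3.14].

## Interface

Orientations are given as a unit quaternion [w, x, y, z].
In Python, from cell import read_state, cams, bot gives the robot as it stands.
- The arm moves only by the tool servo_tool, never from a script. Its argument "targets" is a list of rows, each an object of numbers: "rx", "ry", "rz": the turn, a rotation vector about the tool's x, y, z in rad; "x", "y", "z": the shift along the tool's x, y, z in cm; "jaw": the finger opening in cm, from 0 to 8.54. A call has 1 to 8 rows; each row is the pose to reach, as a shift and turn from the pose commanded when the call began, along the tool's axes at that moment; what a row does not reach only later rows make up. A row lasts 1/12 s, in which the tool goes at most 41.7 mm and 7.16 degrees, less where a joint would pass 70% of its speed; a pose out of reach is approached as far as the arm can. A call with a gripper value outside its range is refused whole. The fingers move at their own pace and stop on an object; "newtons" is the grip in N (left out, the last holds). Time passes only in rows, so rows that repeat a pose let the fingers close. It gives the time, the measured TCP pose, the force, the opening and the grip force at its end, in the units of the state.
- read_state(): the state, without advancing time (a new reading comes with each control period).
- cams.snapshot(name): name is "side" or "top" or "wrist"; returns the picture (384x512x3 uint8, blue, green, red); there is no depth.
- cams.camera_info(name): a dict with "intrinsics" (3x3 intrinsics, pixels), "distortion" ([k1, k2, p1, p2, k3] as OpenCV has them; the pictures are not rectified), "R" (3x3) and "t" (3): a world point X has camera coordinates R X + t; the wrist camera has in their place "tool_from_camera" (4x4, takes a point from camera to tool coordinates, whose origin is the TCP and whose axes are the flange's). Camera axes: x right, y down, z forward; pixel columns grow to the right and rows downward; lengths in m; the calibration is good to about 2 mm. A picture is of the moment at which its call begins: read the wrist's pose just before it. camera_info takes no time and is no camera call.
- bot.job_done(): hands the job in; it is judged then, once.
The state is a dict: "clock": time; "q": joint angles; "qvel": joint speeds; "joint_torque": joint torques, N m; "position": TCP position; "ee_rot": TCP orientation; "wrist_force": force on the tool from outside, world axes, zero at the start; "moment": the same for the moment, N m; "opening": finger opening in m; "grip_force": force on a finger pad.
Only numpy, scipy, OpenCV 4.12 (cv2) and the standard library are available. Lean on these libraries where they do the work, as an engineer would, in place of code of your own. Each camera call takes 0.05 s, during which the arm holds its last target. There are 200 camera calls.

## Working session

There is one attempt and no reset: what is moved stays moved. The work goes in short steps, Python scripts to look and compute and a tool call to move; the robot and the scene stay as the last step left them, time stands still between calls to the robot, and variables do not carry over. Pictures are saved under pics/ and viewed, at most 14 in all, crops included, and the job is handed in when it is done.

Besides the shell and the picture viewer there is one more tool, called after "Emit:" as name([rows], argument=value, ...), one row to a line, values as JSON. servo_tool: Moves the arm, as the interface text tells. Its arguments: {"type":"object","properties":{"targets":{"type":"array"},"newtons":{"type":"number"}},"required":["targets"]}

```bash
mkdir -p pics
python3 - <<'E'
from cell import read_state, cams, bot
import cv2, numpy as np
for n in ("top","side"):
    cv2.imwrite(f"pics/{n}0.png",cv2.resize(cams.snapshot(n),(800,600),interpolation=cv2.INTER_CUBIC))
    print(n,{k:np.round(v,4).tolist() for k,v in cams.camera_info(n).items()})
print({k:np.round(v,4).tolist() for k,v in cams.camera_info("wrist").items()})
print(read_state())
E
```

```text
top {'intrinsics': [[449.2597, 0.0, 254.0131], [0.0, 449.2597, 190.7408], [0.0, 0.0, 1.0]], 'distortion': [-0.0569, 0.0, 0.0, 0.0, 0.0], 'R': [[0.0026, -0.9997, 0.0255], [-0.9945, -0.0052, -0.1047], [0.1048, -0.0251, -0.9942]], 't': [-0.0201, 0.5586, 1.1267]}
side {'intrinsics': [[384.8904, 0.0, 262.7899], [0.0, 384.8904, 195.2173], [0.0, 0.0, 1.0]], 'distortion': [-0.0489, 0.0, 0.0, 0.0, 0.0], 'R': [[-0.9993, -0.0346, 0.0117], [-0.0313, 0.6427, -0.7655], [0.019, -0.7654, -0.6433]], 't': [0.5466, 0.0435, 0.8762]}
{'intrinsics': [[297.515, 0.0, 255.4097], [0.0, 297.515, 192.9785], [0.0, 0.0, 1.0]], 'distortion': [0.0207, 0.0, 0.0, 0.0, 0.0], 'tool_from_camera': [[0.0001, -0.9614, -0.2753, 0.0695], [1.0, -0.0, 0.0005, -0.0004], [-0.0004, -0.2753, 0.9614, -0.1243], [0.0, 0.0, 0.0, 1.0]]}
{'clock': 0.1, 'q': array([-1.25489134,  0.3217361 , -0.07010781,  1.45156629,  0.02260385,
        1.37079327, -0.05690327]), 'qvel': array([ 0.00060737, -0.00085532, -0.00095396, -0.0021903 , -0.00109009,
        0.00208268,  0.00029805]), 'joint_torque': array([ 2.46520831e-04, -4.94876146e+01, -3.83582292e-01, -3.15210128e+01,
        1.30219947e-02,  7.38798233e-03,  1.93040728e-05]), 'position': array([0.19310574, 0.6201791 , 0.24933465]), 'ee_rot': array([-8.41195729e-05,  1.50306867e-01,  9.88639019e-01, -8.53723347e-04]), 'wrist_force': array([-0.22489051,  0.71603874,  0.2695578 ]), 'moment': array([-0.0093726 , -0.008323  , -0.02536205]), 'grip_force': 0.0, 'opening': 0.0850111024701325}
```

View pics/top0.png

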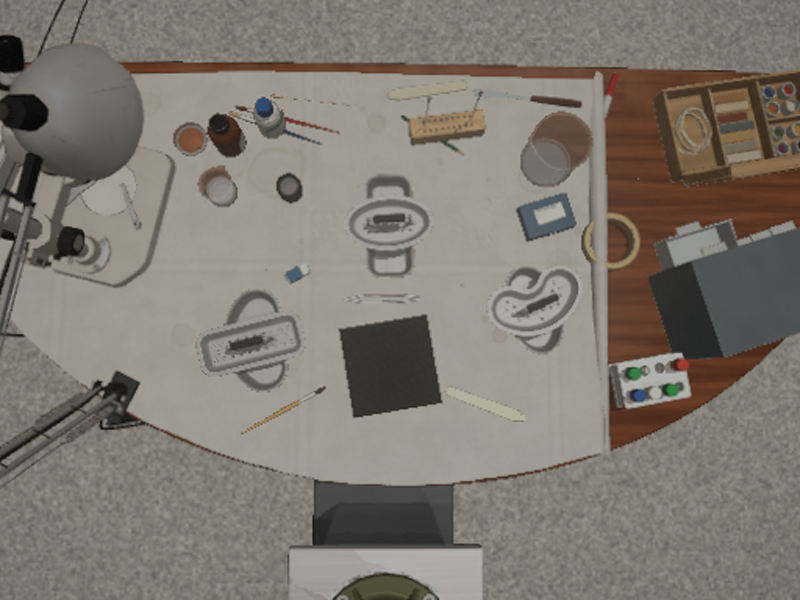

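View pics/side0.png

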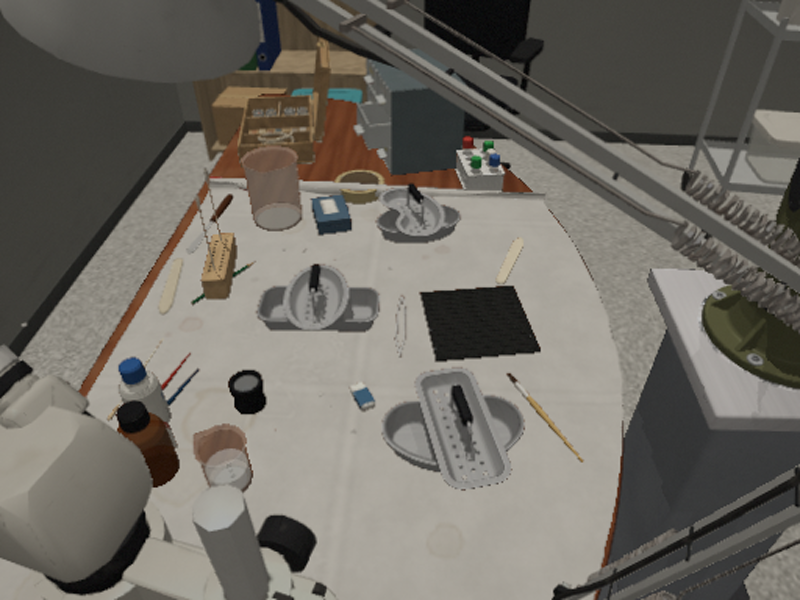

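The top view (800 px scale) shows the bars at: oval drainer (388,219), oblong (246,344), kidney (541,304). The mat centre is at about (390,365). The side view shows the same bars at (315,278), (461,404) and (415,193). Next I triangulate these and take finer crops.

```bash
cat > h.py <<'E'
from cell import read_state, cams, bot
import cv2, numpy as np
from scipy.spatial.transform import Rotation as Ro
def pose():
    s=read_state(); w,x,y,z=s["ee_rot"]; return np.array(s["position"]),Ro.from_quat([x,y,z,w]).as_matrix()
def ray(cam,uv,P=None):
    "origin, unit directions in world; P=(p,R) tool pose for wrist"
    c=cams.camera_info(cam); K=np.array(c["intrinsics"]); D=np.array(c["distortion"])
    uv=np.asarray(uv,float).reshape(-1,1,2)
    d=cv2.undistortPoints(uv,K,D).reshape(-1,2); d=np.c_[d,np.ones(len(d))]
    if cam=="wrist":
        T=np.array(c["tool_from_camera"]); R=P[1]@T[:3,:3]; o=P[0]+P[1]@T[:3,3]
    else: R=np.array(c["R"]).T; o=-R@np.array(c["t"])
    d=d@R.T; return o,d/np.linalg.norm(d,axis=1)[:,None]
def atz(cam,uv,z,P=None):
    o,d=ray(cam,uv,P); return o+d*((z-o[2])/d[:,2])[:,None]
def tri(o1,d1,o2,d2):
    A=np.c_[d1,-d2]; s=np.linalg.lstsq(A,o2-o1,rcond=None)[0]; a,b=o1+s[0]*d1,o2+s[1]*d2
    return (a+b)/2,np.linalg.norm(a-b)
def proj(cam,X,P=None):
    c=cams.camera_info(cam); K=np.array(c["intrinsics"]); D=np.array(c["distortion"])
    if cam=="wrist":
        T=np.array(c["tool_from_camera"]); R=(P[1]@T[:3,:3]).T; t=-R@(P[0]+P[1]@T[:3,3])
    else: R=np.array(c["R"]);t=np.array(c["t"])
    return cv2.projectPoints(np.asarray(X,float).reshape(-1,3),cv2.Rodrigues(R)[0],t,K,D)[0].reshape(-1,2)
def crop(img,cx,cy,w,h,f,name):
    "crop centred (native px) and enlarge; native = (u+.5)/f-.5 + x0"
    x0,y0=int(cx-w/2),int(cy-h/2); cv2.imwrite(f"pics/{name}.png",cv2.resize(img[y0:y0+h,x0:x0+w],None,fx=f,fy=f,interpolation=cv2.INTER_CUBIC)); print(name,"x0,y0",x0,y0,"f",f)
E
python3 - <<'E'
from h import *
n=lambda p:(np.array(p)+.5)/1.5625-.5
T={"oval":(388,219),"oblong":(246,344),"kidney":(541,304),"mat":(390,365)}
S={"oval":(315,278),"oblong":(461,404),"kidney":(415,193),"mat":(477,322)}
for k in T:
    a=ray("top",n(T[k]));b=ray("side",n(S[k])); X,e=tri(a[0],a[1][0],b[0],b[1][0]); print(k,X.round(3),round(e,4))
for k,q in {"matcorners":[(340,328),(427,315),(441,402),(352,416)]}.items(): print(k,atz("top",n(q),.005).round(3).tolist())
print("dish centres",atz("top",n([(389,227),(250,341),(531,308)]),.03).round(3).tolist())
print("lampclamp",atz("top",n([(120,395)]),.05).round(3))
im=cams.snapshot("top")
t=[cv2.resize(im[int(y/1.5625)-37:int(y/1.5625)+38,int(x/1.5625)-50:int(x/1.5625)+50],(400,300),interpolation=cv2.INTER_CUBIC) for x,y in [(389,227),(250,341),(531,308)]]
for x,y in [(389,227),(250,341),(531,308)]: print(int(x/1.5625)-50,int(y/1.5625)-37)
cv2.imwrite("pics/t1.png",np.vstack([np.hstack(t[:2]),np.hstack([t[2],t[2]*0])]))
E
```

```text
oval [ 0.682 -0.002  0.077] 0.0012
oblong [0.483 0.219 0.078] 0.004
kidney [ 0.548 -0.245  0.078] 0.0038
mat [ 0.449 -0.007  0.   ] 0.0002
matcorners [[0.511, 0.077, 0.005], [0.533, -0.069, 0.005], [0.388, -0.092, 0.005], [0.365, 0.056, 0.005]]
dish centres [[0.678, -0.004, 0.03], [0.487, 0.222, 0.03], [0.544, -0.24, 0.03]]
lampclamp [[0.399 0.424 0.05 ]]
198 108
110 181
289 160
```

View pics/t1.png

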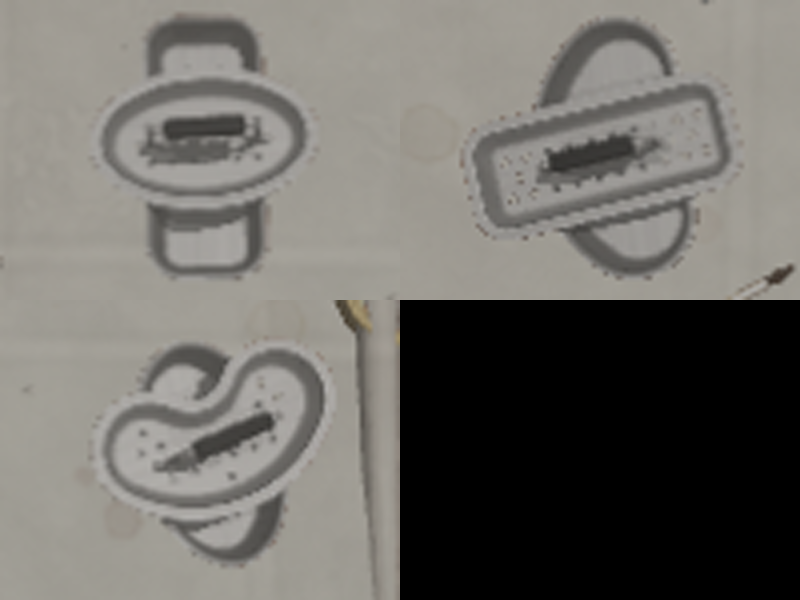

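Run:
```python
from h import *
n=lambda p:(np.array(p)+.5)/1.5625-.5
def line(tp,sp):
    o,d=ray("top",n(tp)); N=np.cross(d[0],d[1]); o2,d2=ray("side",n(sp))
    for v in d2: print((o2+v*(N@(o-o2))/(N@v)).round(3))
print("lower");line([(5,465),(90,412)],[(800,490),(680,540),(570,592)])
print("upper");line([(3,325),(35,175)],[(740,250),(600,165),(450,85),(330,18)])
print("bar ends (z.083) yaw mod pi deg")
for k,a,b in [("oval",(165,122,198,108),(243,119,198,108)),("oblong",(552,160,10,181),(632,146,10,181)),("kidney",(200,448,289,85),(270,420,289,85))]:
    q=[((a[0]+.5)/4-.5+a[2],(a[1]+.5)/4-.5+a[3]),((b[0]+.5)/4-.5+b[2],(b[1]+.5)/4-.5+b[3])]
    X=atz("top",q,.083); d=X[1]-X[0]; print(k,X.mean(0).round(4),np.degrees(np.arctan2(d[1],d[0])).round(1),np.linalg.norm(d).round(4))
```

```text
lower
[0.32  0.473 0.308]
[0.352 0.451 0.214]
[0.396 0.425 0.076]
upper
[0.384 0.428 0.435]
[0.45  0.403 0.462]
[0.521 0.378 0.489]
[0.58  0.356 0.512]
bar ends (z.083) yaw mod pi deg
oval [ 0.6854 -0.0028  0.083 ] -87.3 0.0485
oblong [0.483  0.2177 0.083 ] -79.8 0.0492
kidney [ 0.5483 -0.2475  0.083 ] -68.2 0.0474
```

Emit:
servo_tool([
  {"y":-2},
  {"y":-5},
  {"y":-8.5},
  {"y":-12},
  {"y":-15.5},
  {"y":-18.5},
  {"y":-20.5},
  {"y":-21},
])

```text
invalid input at $.targets[0]: expected keys rx, ry, rz, x, y, z, jaw
```

Emit:
servo_tool([
  {"x":-2.7,"y":-0.1,"rz":0.0611},
  {"x":-6.1,"y":-0.4,"rz":0.14},
  {"x":-9.9,"y":-1.1,"rz":0.227},
  {"x":-13.6,"y":-2.2,"rz":0.314},
  {"x":-17.2,"y":-3.5,"rz":0.401},
  {"x":-20.7,"y":-5.2,"rz":0.489},
  {"x":-24,"y":-7.1,"rz":0.576},
  {"x":-27.1,"y":-9.3,"rz":0.663},
])

```text
invalid input at $.targets[0]: expected keys rx, ry, rz, x, y, z, jaw
```

Emit:
servo_tool([
  {"rx":0,"ry":0,"rz":0,"x":0,"y":-2,"z":0,"jaw":8.5},
  {"rx":0,"ry":0,"rz":0,"x":0,"y":-5,"z":0,"jaw":8.5},
  {"rx":0,"ry":0,"rz":0,"x":0,"y":-8.5,"z":0,"jaw":8.5},
  {"rx":0,"ry":0,"rz":0,"x":0,"y":-12,"z":0,"jaw":8.5},
  {"rx":0,"ry":0,"rz":0,"x":0,"y":-15.5,"z":0,"jaw":8.5},
  {"rx":0,"ry":0,"rz":0,"x":0,"y":-18.5,"z":0,"jaw":8.5},
  {"rx":0,"ry":0,"rz":0,"x":0,"y":-20.5,"z":0,"jaw":8.5},
  {"rx":0,"ry":0,"rz":0,"x":0,"y":-21,"z":0,"jaw":8.5},
])

```text
clock: 0.82
position: [0.13, 0.4173, 0.2503]
ee_rot: [0.0, 0.15, 0.989, -0.0]
wrist_force: [0.4, 1.1, 0.1]
opening: 0.0849
grip_force: 0.0
```

Emit:
servo_tool([
  {"rx":0,"ry":0,"rz":0.0611,"x":-2.7,"y":-0.1,"z":0,"jaw":8.5},
  {"rx":0,"ry":0,"rz":0.14,"x":-6.1,"y":-0.4,"z":0,"jaw":8.5},
  {"rx":0,"ry":0,"rz":0.227,"x":-9.9,"y":-1.1,"z":0,"jaw":8.5},
  {"rx":0,"ry":0,"rz":0.314,"x":-13.6,"y":-2.2,"z":0,"jaw":8.5},
  {"rx":0,"ry":0,"rz":0.401,"x":-17.2,"y":-3.5,"z":0,"jaw":8.5},
  {"rx":0,"ry":0,"rz":0.489,"x":-20.7,"y":-5.2,"z":0,"jaw":8.5},
  {"rx":0,"ry":0,"rz":0.576,"x":-24,"y":-7.1,"z":0,"jaw":8.5},
  {"rx":0,"ry":0,"rz":0.663,"x":-27.1,"y":-9.3,"z":0,"jaw":8.5},
])

```text
clock: 1.48
position: [0.3639, 0.2498, 0.2503]
ee_rot: [0.0, 0.466, 0.885, 0.0]
wrist_force: [0.2, 0.4, -0.2]
opening: 0.0851
grip_force: 0.0
```

```bash
cat >> h.py <<'E'
def go(X,yaw):
    "tool-frame shift (cm) and turn to put TCP at X, pointing down, tool x at yaw deg (mod 180)"
    p,R=pose(); c=np.degrees(np.arctan2(R[1,0],R[0,0])); y=c+(yaw-c+90)%180-90
    a=np.radians(y); Rg=np.array([[np.cos(a),np.sin(a),0],[np.sin(a),-np.cos(a),0],[0,0,-1.]])
    print("now",p.round(4),"yaw",c.round(2),"-> xyz cm",(R.T@(np.array(X)-p)*100).round(2),"rot",Ro.from_matrix(R.T@Rg).as_rotvec().round(4),"to yaw",round(y,1))
E
python3 -c "
from h import *
go([.685,-.002,.2],92.7)"
```

```text
now [0.3639 0.2498 0.2503] yaw 124.46 -> xyz cm [-38.93  12.22   5.06] rot [1.000e-03 2.000e-04 5.544e-01] to yaw 92.7
```

Emit:
servo_tool([
  {"rx":0,"ry":0,"rz":0.05,"x":-2,"y":0.6,"z":0,"jaw":8.5},
  {"rx":0,"ry":0,"rz":0.11,"x":-6,"y":1.9,"z":0,"jaw":8.5},
  {"rx":0,"ry":0,"rz":0.16,"x":-9.9,"y":3.1,"z":0,"jaw":8.5},
  {"rx":0,"ry":0,"rz":0.22,"x":-13.8,"y":4.3,"z":0,"jaw":8.5},
  {"rx":0,"ry":0,"rz":0.28,"x":-17.7,"y":5.6,"z":0,"jaw":8.5},
  {"rx":0,"ry":0,"rz":0.35,"x":-21.6,"y":6.8,"z":0,"jaw":8.5},
  {"rx":0,"ry":0,"rz":0.42,"x":-25.5,"y":8,"z":0,"jaw":8.5},
  {"rx":0,"ry":0,"rz":0.48,"x":-29.4,"y":9.2,"z":0,"jaw":8.5},
])

```text
clock: 2.15
position: [0.6071, 0.0611, 0.25]
ee_rot: [0.0, 0.662, 0.75, 0.0]
wrist_force: [0.6, 0.4, 0.3]
opening: 0.085
grip_force: 0.0
```

```bash
python3 -c "
from h import *
go([.685,-.002,.2],92.7)"
```

```text
now [0.6071 0.0611 0.25  ] yaw 97.12 -> xyz cm [-7.23  6.95  5.01] rot [0.0007 0.0004 0.0771] to yaw 92.7
```

Emit:
servo_tool([
  {"rx":0,"ry":0,"rz":0.03,"x":-2.5,"y":2.4,"z":1.5,"jaw":8.5},
  {"rx":0,"ry":0,"rz":0.06,"x":-5,"y":4.7,"z":3.5,"jaw":8.5},
  {"rx":0,"ry":0,"rz":0.077,"x":-6.6,"y":6.3,"z":4.7,"jaw":8.5},
  {"rx":0,"ry":0,"rz":0.077,"x":-7.2,"y":6.9,"z":5,"jaw":8.5},
  {"rx":0,"ry":0,"rz":0.077,"x":-7.2,"y":6.9,"z":5,"jaw":6},
  {"rx":0,"ry":0,"rz":0.077,"x":-7.2,"y":6.9,"z":5,"jaw":6},
])

```text
clock: 2.65
position: [0.6826, -0.0002, 0.2]
ee_rot: [-0.0, 0.689, 0.725, -0.0]
wrist_force: [-0.8, 0.4, -0.6]
opening: 0.0636
grip_force: 0.0
```

Run:
```python
from h import *
P=pose(); im=cams.snapshot("wrist"); np.savez("w1",p=P[0],R=P[1]); print(P)
cv2.imwrite("pics/w1.png",cv2.resize(im,(800,600),interpolation=cv2.INTER_CUBIC))
```

```text
(array([ 6.82585549e-01, -2.07769040e-04,  2.00037537e-01]), array([[-5.00409636e-02,  9.98746859e-01, -7.83269181e-04],
       [ 9.98747120e-01,  5.00411837e-02,  2.63924625e-04],
       [ 3.02789607e-04, -7.69080796e-04, -9.99999658e-01]]))
```

View pics/w1.png

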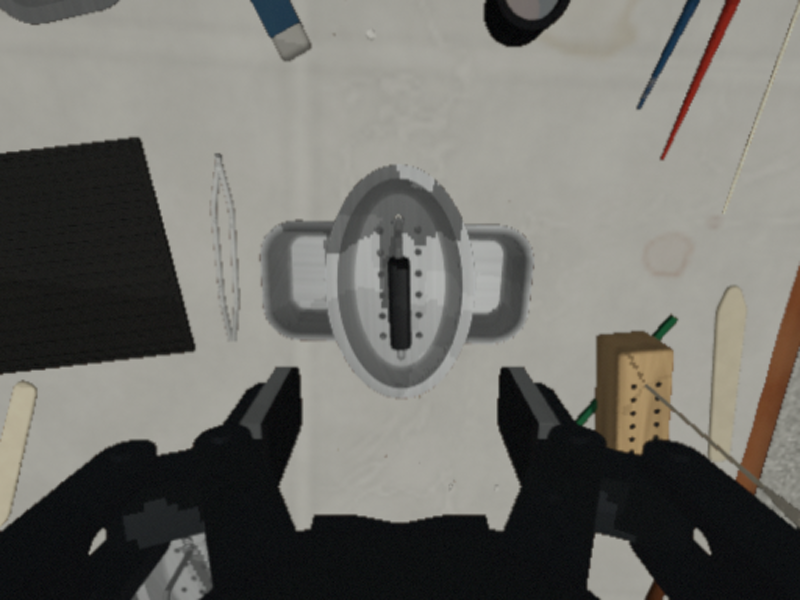

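Wrist view: bar from (399,258) to (401,350). The oblong dish lip runs from column 261 to column 533, rows about 221-340 at the left end and 224-343 at the right end.

Run:
```python
from h import *
d=np.load("w1.npz"); P=(d["p"],d["R"]); n=lambda p:(np.array(p)+.5)/1.5625-.5
B=atz("wrist",n([(399,259),(401,350)]),.083,P); b=B[1]-B[0]; print("bar",B.mean(0),np.linalg.norm(b),np.degrees(np.arctan2(b[1],b[0])))
# height by pairing with top view
o,dd=ray("wrist",n([(400,304)]),P); q=np.array([[198+(204+.5)/4-.5,108+(125+.5)/4-.5]]); a=ray("top",q); print("tri",tri(o,dd[0],a[0],a[1][0]))
D=atz("wrist",n([(261,279),(533,282),(290,220.5),(500,224),(290,340),(500,342)]),.03,P); print(D.round(4))
v=D[1]-D[0]; print("dish c",(D[0]+D[1])[:2]/2, D[2:].mean(0), "len",np.linalg.norm(v),"yaw",np.degrees(np.arctan2(v[1],v[0])), [np.degrees(np.arctan2(*(D[i+1]-D[i])[1::-1])) for i in (2,4)])
go([*B.mean(0)[:2],.077],np.degrees(np.arctan2(b[1],b[0])))
# mat
M=atz("wrist",n([(140,139),(194,350)]),.005,P);print("mat edge",M.round(4))
```

```text
bar [ 0.68314945 -0.0020766   0.083     ] 0.05128796266198703 -85.89439256502268
tri (array([ 0.68341839, -0.00270299,  0.07810327]), np.float64(0.0006367600240933047))
[[ 0.5932 -0.0041  0.03  ]
 [ 0.7695  0.0028  0.03  ]
 [ 0.6125  0.0345  0.03  ]
 [ 0.744   0.0389  0.03  ]
 [ 0.6113 -0.0453  0.03  ]
 [ 0.7527 -0.0397  0.03  ]]
dish c [ 6.81341663e-01 -6.41434569e-04] [ 0.68011493 -0.00287966  0.03      ] len 0.17647533937307008 yaw 2.2146237586684214 [np.float64(1.927397664623404), np.float64(2.271999138643599)]
now [6.825e-01 6.000e-04 2.009e-01] yaw 92.93 -> xyz cm [-0.28  0.04 12.39] rot [ 0.0004 -0.0011 -0.0205] to yaw 94.1
mat edge [[ 0.5115  0.0785  0.005 ]
 [ 0.5355 -0.0662  0.005 ]]
```

Emit:
servo_tool([
  {"rx":0,"ry":0,"rz":-0.01,"x":-0.2,"y":0,"z":3,"jaw":6},
  {"rx":0,"ry":0,"rz":-0.01,"x":-0.3,"y":0,"z":6,"jaw":6},
  {"rx":0,"ry":0,"rz":-0.01,"x":-0.3,"y":0,"z":9,"jaw":6},
  {"rx":0,"ry":0,"rz":-0.01,"x":-0.3,"y":0,"z":11,"jaw":6},
  {"rx":0,"ry":0,"rz":-0.01,"x":-0.3,"y":0,"z":12.3,"jaw":6},
  {"rx":0,"ry":0,"rz":-0.01,"x":-0.3,"y":0,"z":12.3,"jaw":3},
  {"rx":0,"ry":0,"rz":-0.01,"x":-0.3,"y":0,"z":12.3,"jaw":0.5},
  {"rx":0,"ry":0,"rz":-0.01,"x":-0.3,"y":0,"z":12.3,"jaw":0.5},
], newtons=40)

```text
clock: 3.37
position: [0.684, -0.0036, 0.0797]
ee_rot: [0.001, 0.686, 0.728, 0.001]
wrist_force: [0.2, 0.4, 0.2]
opening: 0.0245
grip_force: 0.0
```

Emit:
servo_tool([
  {"rx":0,"ry":0,"rz":0,"x":0,"y":0,"z":0,"jaw":0.5},
  {"rx":0,"ry":0,"rz":0,"x":0,"y":0,"z":0,"jaw":0.5},
  {"rx":0,"ry":0,"rz":0,"x":0,"y":0,"z":0,"jaw":0.5},
])

```text
clock: 3.62
position: [0.6838, -0.0041, 0.0795]
ee_rot: [0.001, 0.686, 0.728, 0.001]
wrist_force: [-2.4, 0.7, 6.4]
opening: 0.011
grip_force: 44.5
```

Emit:
servo_tool([
  {"rx":0,"ry":0,"rz":0,"x":0,"y":0,"z":-0.7,"jaw":0.5},
  {"rx":0,"ry":0,"rz":0,"x":0,"y":0,"z":-2,"jaw":0.5},
  {"rx":0,"ry":0,"rz":0,"x":0,"y":0,"z":-4,"jaw":0.5},
  {"rx":0,"ry":0,"rz":0,"x":0,"y":-2,"z":-6,"jaw":0.5},
  {"rx":0,"ry":0,"rz":0,"x":0,"y":-4.5,"z":-7,"jaw":0.5},
  {"rx":0,"ry":0,"rz":0,"x":0,"y":-7.5,"z":-7,"jaw":0.5},
  {"rx":0,"ry":0,"rz":0,"x":0,"y":-10.5,"z":-7,"jaw":0.5},
  {"rx":0,"ry":0,"rz":0,"x":0,"y":-13.5,"z":-7,"jaw":0.5},
])

```text
clock: 4.28
position: [0.5467, -0.0126, 0.1481]
ee_rot: [0.0, 0.686, 0.728, 0.0]
wrist_force: [-0.4, -0.7, -1.9]
opening: 0.011
grip_force: 43.3
```

```bash
python3 -c "
from h import *
go([.455,-.007,.0645],93.5);print(read_state()['opening'])"
```

```text
now [ 0.5467 -0.0126  0.1481] yaw 93.36 -> xyz cm [ 1.1  -9.13  8.35] rot [ 0.0007 -0.0001 -0.0025] to yaw 93.5
0.011003223144574635
```

Emit:
servo_tool([
  {"rx":0,"ry":0,"rz":0,"x":0.5,"y":-3,"z":0.5,"jaw":0.5},
  {"rx":0,"ry":0,"rz":0,"x":1,"y":-5.5,"z":2,"jaw":0.5},
  {"rx":0,"ry":0,"rz":0,"x":1.1,"y":-7.6,"z":4,"jaw":0.5},
  {"rx":0,"ry":0,"rz":0,"x":1.1,"y":-8.8,"z":6,"jaw":0.5},
  {"rx":0,"ry":0,"rz":0,"x":1.1,"y":-9,"z":7.4,"jaw":0.5},
  {"rx":0,"ry":0,"rz":0,"x":1.1,"y":-9,"z":8.2,"jaw":0.5},
  {"rx":0,"ry":0,"rz":0,"x":1.1,"y":-9,"z":8.5,"jaw":0.5},
  {"rx":0,"ry":0,"rz":0,"x":1.1,"y":-9,"z":8.7,"jaw":0.5},
])

```text
clock: 4.95
position: [0.4583, -0.0067, 0.0608]
ee_rot: [0.0, 0.686, 0.728, 0.0]
wrist_force: [0.1, 0.3, -2.0]
opening: 0.0111
grip_force: 43.3
```

Emit:
servo_tool([
  {"rx":0,"ry":0,"rz":0,"x":0,"y":0,"z":0.1,"jaw":0.5},
  {"rx":0,"ry":0,"rz":0,"x":0,"y":0,"z":0.2,"jaw":0.5},
  {"rx":0,"ry":0,"rz":0,"x":0,"y":0,"z":0.3,"jaw":0.5},
  {"rx":0,"ry":0,"rz":0,"x":0,"y":0,"z":0.4,"jaw":0.5},
  {"rx":0,"ry":0,"rz":0,"x":0,"y":0,"z":0.5,"jaw":0.5},
])

```text
clock: 5.37
position: [0.4578, -0.0065, 0.0555]
ee_rot: [0.0, 0.686, 0.728, 0.0]
wrist_force: [-0.3, 0.6, -2.6]
opening: 0.0111
grip_force: 43.3
```

Emit:
servo_tool([
  {"rx":0,"ry":0,"rz":0,"x":0,"y":0,"z":0.05,"jaw":0.5},
  {"rx":0,"ry":0,"rz":0,"x":0,"y":0,"z":0.1,"jaw":0.5},
  {"rx":0,"ry":0,"rz":0,"x":0,"y":0,"z":0.12,"jaw":0.5},
])

```text
clock: 5.62
position: [0.4574, -0.0065, 0.0547]
ee_rot: [-0.0, 0.686, 0.728, -0.0]
wrist_force: [-4.3, 0.0, 6.1]
opening: 0.0114
grip_force: 44.5
```

Emit:
servo_tool([
  {"rx":0,"ry":0,"rz":0,"x":0,"y":0,"z":0,"jaw":2},
  {"rx":0,"ry":0,"rz":0,"x":0,"y":0,"z":0,"jaw":4},
  {"rx":0,"ry":0,"rz":0,"x":0,"y":0,"z":0,"jaw":6},
  {"rx":0,"ry":0,"rz":0,"x":0,"y":0,"z":-0.3,"jaw":6},
  {"rx":0,"ry":0,"rz":0,"x":0,"y":0,"z":-3,"jaw":6},
  {"rx":0,"ry":0,"rz":0,"x":0,"y":0,"z":-7,"jaw":6},
  {"rx":0,"ry":0,"rz":0,"x":0,"y":0,"z":-11,"jaw":6},
  {"rx":0,"ry":0,"rz":0,"x":0,"y":0,"z":-14.5,"jaw":6},
])

```text
clock: 6.28
position: [0.4575, -0.0068, 0.2017]
ee_rot: [0.0, 0.686, 0.727, 0.001]
wrist_force: [0.8, 0.4, -0.6]
opening: 0.06
grip_force: 0.0
```

Run:
```python
from h import *
P=pose(); im=cams.snapshot("wrist"); np.savez("w2",p=P[0],R=P[1],im=im)
go([.483,.218,.2],-79.8)
```

```text
now [ 0.4615 -0.0065  0.2083] yaw 93.34 -> xyz cm [22.29  3.44  0.93] rot [ 0.0124 -0.0018 -0.1198] to yaw 100.2
```

Emit:
servo_tool([
  {"rx":0,"ry":0,"rz":-0.02,"x":2,"y":0.3,"z":0.2,"jaw":6},
  {"rx":0,"ry":0,"rz":-0.04,"x":5.5,"y":0.9,"z":0.5,"jaw":6},
  {"rx":0,"ry":0,"rz":-0.06,"x":9.3,"y":1.5,"z":0.5,"jaw":6},
  {"rx":0,"ry":0,"rz":-0.08,"x":13.1,"y":2,"z":0.5,"jaw":6},
  {"rx":0,"ry":0,"rz":-0.1,"x":16.9,"y":2.6,"z":0.5,"jaw":6},
  {"rx":0,"ry":0,"rz":-0.12,"x":20.4,"y":3.1,"z":0.5,"jaw":6},
  {"rx":0,"ry":0,"rz":-0.12,"x":22.3,"y":3.4,"z":0.5,"jaw":6},
  {"rx":0,"ry":0,"rz":-0.12,"x":22.3,"y":3.4,"z":0.5,"jaw":6},
])

```text
clock: 7.0
position: [0.4767, 0.2244, 0.1932]
ee_rot: [-0.001, 0.638, 0.77, 0.0]
wrist_force: [0.2, 0.5, -0.4]
opening: 0.0601
grip_force: 0.0
```

Emit:
servo_tool([
  {"rx":0,"ry":0,"rz":0,"x":0,"y":0,"z":0,"jaw":6},
])

```text
clock: 7.08
position: [0.4774, 0.2194, 0.1933]
ee_rot: [-0.0, 0.64, 0.769, -0.001]
wrist_force: [-0.2, -0.6, -0.0]
opening: 0.0603
grip_force: 0.0
```

Run:
```python
from h import *
P=pose(); im=cams.snapshot("wrist"); np.savez("w3",p=P[0],R=P[1]); print(P)
cv2.imwrite("pics/w3.png",cv2.resize(im,(800,600),interpolation=cv2.INTER_CUBIC))
```

```text
(array([0.4774273 , 0.21939481, 0.19325279]), array([[-0.18123244,  0.98343959, -0.00117405],
       [ 0.98343964,  0.18123082, -0.00136703],
       [-0.00113161, -0.00140236, -0.99999838]]))
```

View pics/w3.png

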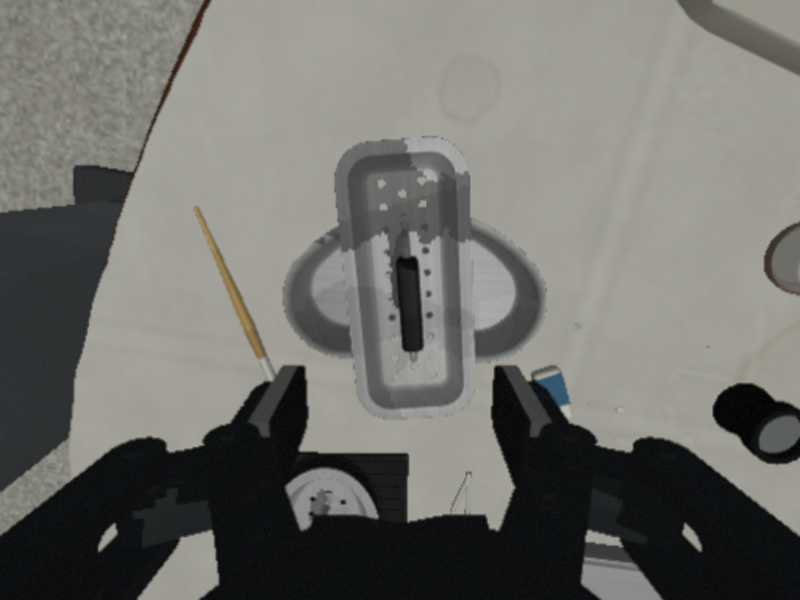

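Bar from (407,257) to (411,352). The oval drainer is standing on the mat (partly seen at the bottom). The kidney dish ends are at columns 284 and 545.

Run:
```python
from h import *
d=np.load("w3.npz"); P=(d["p"],d["R"]); n=lambda p:(np.array(p)+.5)/1.5625-.5
B=atz("wrist",n([(407,257),(411,352)]),.083,P); b=B[1]-B[0]; print("bar",B.mean(0),np.linalg.norm(b),np.degrees(np.arctan2(b[1],b[0])))
T=atz("wrist",n([(335,180),(357,395),(469,180),(473,395)]),.046,P); print("tray edges",[np.degrees(np.arctan2(*(T[i+1]-T[i])[1::-1])) for i in (0,2)])
T=atz("wrist",n([(402,137),(416,418)]),.046,P); print("tray c",T.mean(0),np.linalg.norm(T[1]-T[0]),np.degrees(np.arctan2(*(T[1]-T[0])[1::-1])))
go([*B.mean(0)[:2],.0785],np.degrees(np.arctan2(b[1],b[0])))
```

```text
bar [0.48244712 0.22016451 0.083     ] 0.052111496502453294 -76.91177459551179
tray edges [np.float64(-75.68991867047937), np.float64(-76.08655791654989)]
tray c [0.48362374 0.21969221 0.046     ] 0.1735537243435578 -76.44056615549327
now [0.4778 0.2177 0.1934] yaw 100.28 -> xyz cm [ 0.17  0.51 11.49] rot [-0.0012  0.0012 -0.0489] to yaw 103.1
```

Emit:
servo_tool([
  {"rx":0,"ry":0,"rz":-0.02,"x":0.1,"y":0.3,"z":2,"jaw":6},
  {"rx":0,"ry":0,"rz":-0.056,"x":0.15,"y":0.5,"z":5,"jaw":6},
  {"rx":0,"ry":0,"rz":-0.056,"x":0.15,"y":0.5,"z":8.5,"jaw":6},
  {"rx":0,"ry":0,"rz":-0.056,"x":0.15,"y":0.5,"z":10.5,"jaw":6},
  {"rx":0,"ry":0,"rz":-0.056,"x":0.15,"y":0.5,"z":11.5,"jaw":5},
  {"rx":0,"ry":0,"rz":-0.056,"x":0.15,"y":0.5,"z":11.5,"jaw":3},
  {"rx":0,"ry":0,"rz":-0.056,"x":0.15,"y":0.5,"z":11.5,"jaw":0.5},
  {"rx":0,"ry":0,"rz":-0.056,"x":0.15,"y":0.5,"z":11.5,"jaw":0.5},
], newtons=40)

```text
clock: 7.8
position: [0.4841, 0.2205, 0.0809]
ee_rot: [0.001, 0.62, 0.785, 0.001]
wrist_force: [-1.3, -1.4, 1.1]
opening: 0.0144
grip_force: 0.6
```

Emit:
servo_tool([
  {"rx":0,"ry":0,"rz":0,"x":0,"y":0,"z":0,"jaw":0.5},
  {"rx":0,"ry":0,"rz":0,"x":0,"y":0,"z":0,"jaw":0.5},
  {"rx":0,"ry":0,"rz":0,"x":0,"y":0,"z":0,"jaw":0.5},
])

```text
clock: 8.05
position: [0.484, 0.2207, 0.0808]
ee_rot: [0.001, 0.619, 0.785, 0.001]
wrist_force: [-0.5, -1.6, 5.4]
opening: 0.0109
grip_force: 44.6
```

```bash
python3 -c "
from h import *
go([.681,-.003,.15],2.1)"
```

```text
now [0.484  0.2207 0.0808] yaw 103.45 -> xyz cm [-26.34  13.97  -6.9 ] rot [ 2.9000e-03  1.2000e-03 -1.3727e+00] to yaw 182.1
```

Emit:
servo_tool([
  {"rx":0,"ry":0,"rz":0,"x":0,"y":0,"z":-0.7,"jaw":0.5},
  {"rx":0,"ry":0,"rz":0,"x":0,"y":0,"z":-2.2,"jaw":0.5},
  {"rx":0,"ry":0,"rz":0,"x":0,"y":0,"z":-4.5,"jaw":0.5},
  {"rx":0,"ry":0,"rz":-0.05,"x":-1,"y":0.5,"z":-6.5,"jaw":0.5},
  {"rx":0,"ry":0,"rz":-0.15,"x":-3,"y":1.6,"z":-7.5,"jaw":0.5},
  {"rx":0,"ry":0,"rz":-0.26,"x":-5.5,"y":3,"z":-7.5,"jaw":0.5},
  {"rx":0,"ry":0,"rz":-0.37,"x":-8,"y":4.3,"z":-7.5,"jaw":0.5},
  {"rx":0,"ry":0,"rz":-0.48,"x":-10.5,"y":5.6,"z":-7.5,"jaw":0.5},
])

```text
clock: 8.72
position: [0.5621, 0.131, 0.1546]
ee_rot: [-0.0, 0.412, 0.911, 0.0]
wrist_force: [1.4, 0.0, -2.2]
opening: 0.0111
grip_force: 43.4
```

```bash
python3 -c "
from h import *
go([.681,-.003,.15],2.1)"
```

```text
now [0.5621 0.131  0.1546] yaw 131.34 -> xyz cm [-17.91   0.08   0.45] rot [ 5.000e-04 -2.000e-04 -8.858e-01] to yaw 182.1
```

Emit:
servo_tool([
  {"rx":0,"ry":0,"rz":-0.11,"x":-2.5,"y":0,"z":0,"jaw":0.5},
  {"rx":0,"ry":0,"rz":-0.22,"x":-5,"y":0,"z":0,"jaw":0.5},
  {"rx":0,"ry":0,"rz":-0.33,"x":-7.5,"y":0,"z":0,"jaw":0.5},
  {"rx":0,"ry":0,"rz":-0.44,"x":-10,"y":0,"z":0,"jaw":0.5},
  {"rx":0,"ry":0,"rz":-0.56,"x":-12.5,"y":0,"z":0,"jaw":0.5},
  {"rx":0,"ry":0,"rz":-0.68,"x":-15,"y":0,"z":0,"jaw":0.5},
  {"rx":0,"ry":0,"rz":-0.79,"x":-17,"y":0,"z":0,"jaw":0.5},
  {"rx":0,"ry":0,"rz":-0.865,"x":-17.9,"y":0,"z":0,"jaw":0.5},
])

```text
clock: 9.38
position: [0.68, -0.0073, 0.1537]
ee_rot: [-0.0, -0.006, 1.0, -0.001]
wrist_force: [-0.4, -0.3, -2.2]
opening: 0.0114
grip_force: 43.4
```

Emit:
servo_tool([
  {"rx":0,"ry":0,"rz":-0.02,"x":0,"y":0,"z":0,"jaw":0.5},
  {"rx":0,"ry":0,"rz":-0.02,"x":0,"y":0,"z":0,"jaw":0.5},
])

```text
clock: 9.55
position: [0.6786, -0.0038, 0.1536]
ee_rot: [-0.001, -0.014, 1.0, 0.0]
wrist_force: [-0.5, 1.0, -1.8]
opening: 0.0111
grip_force: 43.4
```

Run:
```python
from h import *
go([.681,-.003,.09],2.1)
P=pose(); im=cams.snapshot("wrist"); np.savez("w4",p=P[0],R=P[1]); 
t=cams.snapshot("top")
a=cv2.resize(im,(800,600),interpolation=cv2.INTER_CUBIC)
cv2.imwrite("pics/w4.png",a); cv2.imwrite("pics/t4.png",t)
```

```text
now [ 0.6786 -0.0038  0.1536] yaw -178.43 -> xyz cm [-0.25  0.07  6.36] rot [ 0.0005 -0.0015 -0.0093] to yaw -177.9
```

View pics/w4.png

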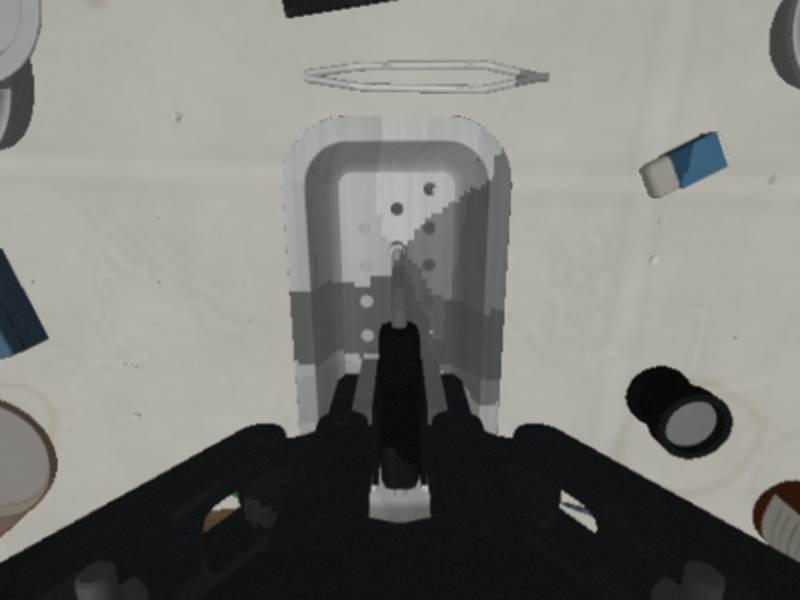

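Held tray in the wrist view: near end at row 116, side edges at columns 286/510 (row 200). It is well centred on the jaws, so I work out the in-hand offset and check the dish centre with the top view.

Run:
```python
from h import *
n=lambda p:(np.array(p)+.5)/1.5625-.5
d=np.load("w4.npz"); P=(np.zeros(3),np.eye(3))
X=atz("wrist",n([(398,116),(286,200),(510,200),(297,350),(502,350)]),.0348,P); print(X.round(4))
c=atz("top",[(198+(204.75+.5)/4-.5,108+(146+.5)/4-.5)],.03); print("top dish c",c)
q=[(198+(u+.5)/4-.5,108+(v+.5)/4-.5) for u,v in [(203,16),(206.5,276)]]
print(atz("top",q,.03))
```

```text
[[ 0.0856 -0.0008  0.0348]
 [ 0.0595 -0.0383  0.0348]
 [ 0.0595  0.0366  0.0348]
 [ 0.0057 -0.0379  0.0348]
 [ 0.0057  0.0372  0.0348]]
top dish c [[ 0.68051768 -0.00404529  0.03      ]]
[[ 0.76739803 -0.00255176  0.03      ]
 [ 0.59518455 -0.00550514  0.03      ]]
```

Emit:
servo_tool([
  {"rx":0,"ry":0,"rz":-0.01,"x":-0.1,"y":0.05,"z":1,"jaw":0.5},
  {"rx":0,"ry":0,"rz":-0.01,"x":-0.17,"y":0.08,"z":3,"jaw":0.5},
  {"rx":0,"ry":0,"rz":-0.01,"x":-0.17,"y":0.08,"z":5,"jaw":0.5},
  {"rx":0,"ry":0,"rz":-0.01,"x":-0.17,"y":0.08,"z":6.3,"jaw":0.5},
  {"rx":0,"ry":0,"rz":-0.01,"x":-0.17,"y":0.08,"z":6.8,"jaw":0.5},
  {"rx":0,"ry":0,"rz":-0.01,"x":-0.17,"y":0.08,"z":7,"jaw":0.5},
  {"rx":0,"ry":0,"rz":-0.01,"x":-0.17,"y":0.08,"z":7,"jaw":0.5},
  {"rx":0,"ry":0,"rz":-0.01,"x":-0.17,"y":0.08,"z":7,"jaw":0.5},
])

```text
clock: 10.32
position: [0.6815, -0.0028, 0.0852]
ee_rot: [0.001, -0.02, 1.0, 0.0]
wrist_force: [0.1, 0.5, -2.2]
opening: 0.0111
grip_force: 43.4
```

```bash
python3 -c "
from h import *
go([.6803,-.003,.0668],2.1)"
```

```text
now [ 0.6815 -0.0028  0.0852] yaw -177.75 -> xyz cm [ 0.13 -0.01  1.84] rot [0.     0.0019 0.0026] to yaw -177.9
```

Emit:
servo_tool([
  {"rx":0,"ry":0,"rz":0,"x":0.08,"y":0,"z":0.2,"jaw":0.5},
  {"rx":0,"ry":0,"rz":0,"x":0.08,"y":0,"z":0.4,"jaw":0.5},
  {"rx":0,"ry":0,"rz":0,"x":0.08,"y":0,"z":0.6,"jaw":0.5},
  {"rx":0,"ry":0,"rz":0,"x":0.08,"y":0,"z":0.8,"jaw":0.5},
  {"rx":0,"ry":0,"rz":0,"x":0.08,"y":0,"z":1,"jaw":0.5},
])

```text
clock: 10.73
position: [0.68, -0.0029, 0.074]
ee_rot: [0.0, -0.02, 1.0, 0.0]
wrist_force: [-0.0, 0.1, -3.1]
opening: 0.0111
grip_force: 43.4
```

Emit:
servo_tool([
  {"rx":0,"ry":0,"rz":0,"x":0,"y":0,"z":0.15,"jaw":0.5},
  {"rx":0,"ry":0,"rz":0,"x":0,"y":0,"z":0.3,"jaw":0.5},
  {"rx":0,"ry":0,"rz":0,"x":0,"y":0,"z":0.4,"jaw":0.5},
  {"rx":0,"ry":0,"rz":0,"x":0,"y":0,"z":0.5,"jaw":0.5},
])

```text
clock: 11.07
position: [0.68, -0.0029, 0.069]
ee_rot: [-0.0, -0.02, 1.0, 0.0]
wrist_force: [0.4, -0.3, -1.5]
opening: 0.0112
grip_force: 43.4
```

Emit:
servo_tool([
  {"rx":0,"ry":0,"rz":0,"x":0,"y":0,"z":0.1,"jaw":0.5},
  {"rx":0,"ry":0,"rz":0,"x":0,"y":0,"z":0.15,"jaw":0.5},
  {"rx":0,"ry":0,"rz":0,"x":0,"y":0,"z":0.2,"jaw":0.5},
  {"rx":0,"ry":0,"rz":0,"x":0,"y":0,"z":0.22,"jaw":0.5},
])

```text
clock: 11.4
position: [0.6801, -0.003, 0.0673]
ee_rot: [0.0, -0.02, 1.0, 0.0]
wrist_force: [-1.1, -0.4, -0.5]
opening: 0.0109
grip_force: 43.7
```

Emit:
servo_tool([
  {"rx":0,"ry":0,"rz":0,"x":0,"y":0,"z":0.04,"jaw":0.5},
  {"rx":0,"ry":0,"rz":0,"x":0,"y":0,"z":0.06,"jaw":0.5},
  {"rx":0,"ry":0,"rz":0,"x":0,"y":0,"z":0.06,"jaw":0.5},
])

```text
clock: 11.65
position: [0.6801, -0.0032, 0.0671]
ee_rot: [0.0, -0.02, 1.0, 0.0]
wrist_force: [-2.6, -0.6, 3.0]
opening: 0.011
grip_force: 44.2
```

Emit:
servo_tool([
  {"rx":0,"ry":0,"rz":0,"x":0,"y":0,"z":0,"jaw":2},
  {"rx":0,"ry":0,"rz":0,"x":0,"y":0,"z":0,"jaw":4},
  {"rx":0,"ry":0,"rz":0,"x":0,"y":0,"z":0,"jaw":6},
  {"rx":0,"ry":0,"rz":0,"x":0,"y":0,"z":-0.3,"jaw":6},
  {"rx":0,"ry":0,"rz":0,"x":0,"y":0,"z":-3,"jaw":6},
  {"rx":0,"ry":0,"rz":0,"x":0,"y":0,"z":-7,"jaw":6},
  {"rx":0,"ry":0,"rz":0,"x":0,"y":0,"z":-11,"jaw":6},
  {"rx":0,"ry":0,"rz":0,"x":0,"y":0,"z":-13,"jaw":6},
])

```text
clock: 12.32
position: [0.6821, -0.0032, 0.2022]
ee_rot: [0.004, -0.02, 1.0, 0.0]
wrist_force: [0.9, 0.0, 0.9]
opening: 0.0605
grip_force: 0.0
```

Run:
```python
from h import *
go([.548,-.247,.2],112); print(read_state()["q"].round(2))
t=cams.snapshot("top"); s=cams.snapshot("side"); w=cams.snapshot("wrist")
a=cv2.resize(t[181:256,110:210],(400,300),interpolation=cv2.INTER_CUBIC)
# kidney dish in side view: crop around projected centre
c=proj("side",[.486,.222,.03])[0].astype(int); print(c)
b=cv2.resize(s[c[1]-45:c[1]+45,c[0]-60:c[0]+60],(400,300),interpolation=cv2.INTER_CUBIC)
c=proj("side",[.68,-.003,.03])[0].astype(int)
e=cv2.resize(s[c[1]-37:c[1]+38,c[0]-50:c[0]+50],(400,300),interpolation=cv2.INTER_CUBIC)
cv2.imwrite("pics/k5.png",np.vstack([np.hstack([a,b]),np.hstack([e,cv2.resize(w,(400,300))])]))
```

```text
now [ 0.6821 -0.0032  0.2022] yaw -177.76 -> xyz cm [ 14.35 -23.84   0.11] rot [0.0046 0.0063 1.2259] to yaw -248.0
[-0.3   0.42  0.35  1.45 -0.15  1.3   1.68]
[292 276]
```

View pics/k5.png

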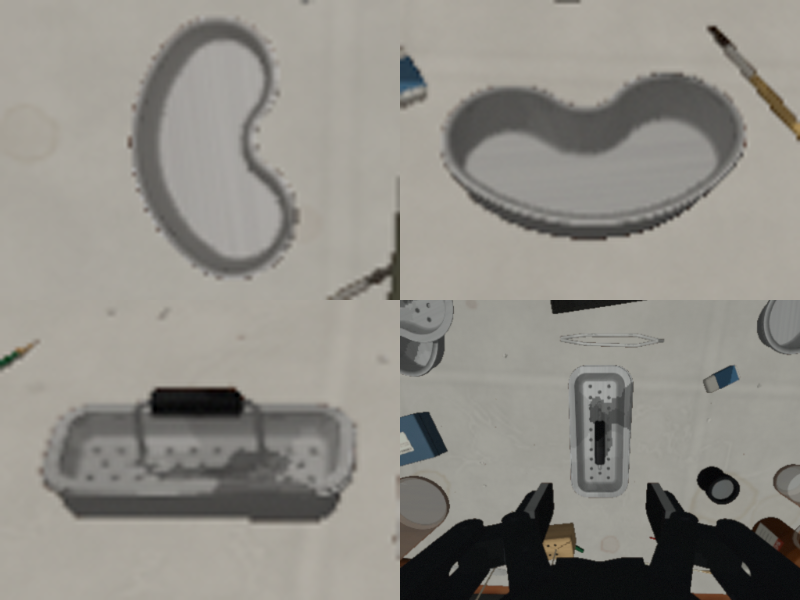

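The oblong drainer is nested flat (bottom left). The kidney dish is now clear, with its hollow toward world −y and turned slightly. I fit its outline from the top image.

```bash
cat > kfit.py <<'E'
from h import *
def fit(im,cam,c,z,thr=12,P=None,half=60):
    f=4; x0,y0=int(c[0])-half,int(c[1])-half
    g=cv2.resize(cv2.cvtColor(im[y0:y0+2*half,x0:x0+2*half],cv2.COLOR_BGR2GRAY),None,fx=f,fy=f,interpolation=cv2.INTER_CUBIC)
    g=cv2.GaussianBlur(g,(0,0),2); bg=np.percentile(g,[30,50,70,80]); 
    bgv=np.median(np.r_[g[:8].ravel(),g[-8:].ravel(),g[:,:8].ravel(),g[:,-8:].ravel()])
    m=(np.abs(g.astype(int)-bgv)>thr).astype(np.uint8)
    cs,_=cv2.findContours(m,cv2.RETR_EXTERNAL,cv2.CHAIN_APPROX_NONE)
    ctr=np.array([half*f,half*f]); cs=[k for k in cs if cv2.contourArea(k)>2000]
    k=min(cs,key=lambda k:np.linalg.norm(k.mean((0,1))-ctr))
    q=(k[:,0]+.5)/f-.5+[x0,y0]; W=atz(cam,q,z,P)[:,:2]
    v=cv2.cvtColor(g,cv2.COLOR_GRAY2BGR); cv2.drawContours(v,[k],-1,(0,0,255),1); return W,v
def axes(W,hint):
    "principal axis yaw near hint (deg), bbox centre and size"
    M=cv2.moments((W*1e4).astype(np.float32).reshape(-1,1,2)); a=.5*np.degrees(np.arctan2(2*M["mu11"],M["mu20"]-M["mu02"]))
    a=hint+(a-hint+90)%180-90; r=np.radians(a); A=np.array([[np.cos(r),np.sin(r)],[-np.sin(r),np.cos(r)]])
    L=W@A.T; lo,hi=L.min(0),L.max(0); return round(a,2),(A.T@((lo+hi)/2)).round(4),((hi-lo)*1e3).round(1)
E
python3 - <<'E'
from kfit import *
t=cams.snapshot("top"); vs=[]
for thr in (10,16,24):
    W,v=fit(t,"top",proj("top",[.486,.222,.03])[0],.03,thr,half=45); print(thr,axes(W,10)); vs.append(v)
cv2.imwrite("pics/f6.png",np.hstack([vs[0],vs[2]]))
E
```

```text
10 (np.float64(9.61), array([0.4871, 0.2169]), array([171.9, 104. ]))
16 (np.float64(9.66), array([0.4867, 0.217 ]), array([170.2, 103. ]))
24 (np.float64(9.67), array([0.4866, 0.217 ]), array([168.6, 101.9]))
```

Emit:
servo_tool([
  {"rx":0,"ry":0,"rz":0.1,"x":1,"y":-1.6,"z":0,"jaw":6},
  {"rx":0,"ry":0,"rz":0.22,"x":2.7,"y":-4.5,"z":0,"jaw":6},
  {"rx":0,"ry":0,"rz":0.34,"x":4.5,"y":-7.5,"z":0,"jaw":6},
  {"rx":0,"ry":0,"rz":0.46,"x":6.3,"y":-10.5,"z":0,"jaw":6},
  {"rx":0,"ry":0,"rz":0.58,"x":8.1,"y":-13.5,"z":0,"jaw":6},
  {"rx":0,"ry":0,"rz":0.7,"x":9.9,"y":-16.5,"z":0,"jaw":6},
  {"rx":0,"ry":0,"rz":0.82,"x":11.7,"y":-19.5,"z":0,"jaw":6},
  {"rx":0,"ry":0,"rz":0.94,"x":13.2,"y":-22,"z":0,"jaw":6},
])

```text
clock: 13.18
position: [0.5539, -0.23, 0.1943]
ee_rot: [-0.002, 0.439, 0.899, -0.001]
wrist_force: [0.3, -0.5, 0.1]
opening: 0.0599
grip_force: 0.0
```

```bash
python3 -c "
from h import *
go([.548,-.247,.2],112)"
```

```text
now [ 0.5539 -0.23    0.1943] yaw 127.95 -> xyz cm [-0.97 -1.51 -0.57] rot [-0.003  -0.002   0.2783] to yaw 112.0
```

Emit:
servo_tool([
  {"rx":0,"ry":0,"rz":0.1,"x":-0.5,"y":-0.6,"z":-0.3,"jaw":6},
  {"rx":0,"ry":0,"rz":0.2,"x":-0.8,"y":-1.1,"z":-0.5,"jaw":6},
  {"rx":0,"ry":0,"rz":0.26,"x":-1,"y":-1.3,"z":-0.5,"jaw":6},
  {"rx":0,"ry":0,"rz":0.27,"x":-1,"y":-1.4,"z":-0.5,"jaw":6},
  {"rx":0,"ry":0,"rz":0.27,"x":-1,"y":-1.4,"z":-0.5,"jaw":6},
])

```text
clock: 13.6
position: [0.551, -0.2442, 0.1997]
ee_rot: [-0.001, 0.552, 0.834, -0.001]
wrist_force: [-0.2, 0.2, -0.1]
opening: 0.0599
grip_force: 0.0
```

Run:
```python
from h import *
P=pose(); im=cams.snapshot("wrist"); np.savez("w7",p=P[0],R=P[1],im=im)
cv2.imwrite("pics/w7.png",cv2.resize(im,(800,600),interpolation=cv2.INTER_CUBIC))
```

```text
(no output)
```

View pics/w7.png

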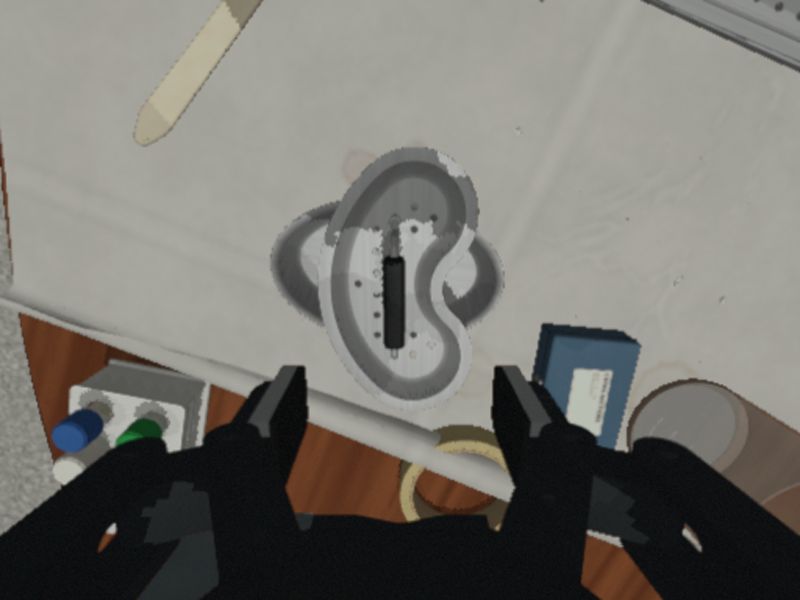

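Bar from (394,257) to (395,349). Tray extremes: top row 148, bottom row 409, left column 320, right lobes at (478,205) and (472,350). The oval dish spans columns 271 to 503.

Run:
```python
from h import *
d=np.load("w7.npz"); P=(d["p"],d["R"]); n=lambda p:(np.array(p)+.5)/1.5625-.5
dg=lambda v:np.degrees(np.arctan2(v[1],v[0]))
B=atz("wrist",n([(394,257),(395,349)]),.083,P); print("bar",B.mean(0),np.linalg.norm(B[1]-B[0]),dg(B[0]-B[1]))
T=atz("wrist",n([(478,205),(472,350),(418,148),(406,409),(320,275)]),.046,P); print("tray lobe yaw",dg(T[0]-T[1]))
a=np.radians(112); ex=np.array([np.cos(a),np.sin(a)]); ey=np.array([-ex[1],ex[0]])
L=np.c_[T[:,:2]@ex,T[:,:2]@ey]; cx=(L[2,0]+L[3,0])/2; cy=(L[4,1]+L[:2,1].mean())/2
print("tray size",L[2,0]-L[3,0],L[4,1]-L[:2,1].mean(),"c",cx*ex+cy*ey)
# height of bar via top view
a1=ray("wrist",n([(394.5,303)]),P); b1=ray("top",[(289+(235+.5)/4-.5,160+(134+.5)/4-.5)]); print(tri(a1[0],a1[1][0],b1[0],b1[1][0]))
D=atz("wrist",n([(271,258),(503,272)]),.03,P); print("oval",D.mean(0),np.linalg.norm(D[1]-D[0]),dg(D[1]-D[0]))
go([*B.mean(0)[:2],.0795],dg(B[0]-B[1]))
```

```text
bar [ 0.54873243 -0.24606564  0.083     ] 0.0516668249797218 113.4146134470234
tray lobe yaw 113.22726155195151
tray size 0.1648384705824864 0.09488659594792137 c [ 0.55022358 -0.24610975]
(array([ 0.55478418, -0.26239054,  0.01964953]), np.float64(0.00012115557326219436))
oval [ 0.53982341 -0.23798498  0.03      ] 0.14923679208547858 19.482186277895813
now [ 0.5514 -0.2438  0.1999] yaw 113.03 -> xyz cm [-0.12 -0.31 12.04] rot [-0.0018 -0.0015 -0.0067] to yaw 113.4
```

Emit:
servo_tool([
  {"rx":0,"ry":0,"rz":0,"x":0,"y":-0.2,"z":3,"jaw":6},
  {"rx":0,"ry":0,"rz":0,"x":-0.1,"y":-0.3,"z":6,"jaw":6},
  {"rx":0,"ry":0,"rz":0,"x":-0.1,"y":-0.3,"z":9,"jaw":6},
  {"rx":0,"ry":0,"rz":0,"x":-0.1,"y":-0.3,"z":11,"jaw":6},
  {"rx":0,"ry":0,"rz":0,"x":-0.1,"y":-0.3,"z":12,"jaw":5},
  {"rx":0,"ry":0,"rz":0,"x":-0.1,"y":-0.3,"z":12,"jaw":3},
  {"rx":0,"ry":0,"rz":0,"x":-0.1,"y":-0.3,"z":12,"jaw":0.5},
  {"rx":0,"ry":0,"rz":0,"x":-0.1,"y":-0.3,"z":12,"jaw":0.5},
], newtons=40)

```text
clock: 14.32
position: [0.5506, -0.247, 0.0828]
ee_rot: [0.001, 0.552, 0.834, 0.0]
wrist_force: [-4.4, -2.8, 3.2]
opening: 0.0142
grip_force: 1.3
```

Emit:
servo_tool([
  {"rx":0,"ry":0,"rz":0,"x":0,"y":0,"z":0,"jaw":0.5},
  {"rx":0,"ry":0,"rz":0,"x":0,"y":0,"z":0,"jaw":0.5},
  {"rx":0,"ry":0,"rz":0,"x":0,"y":0,"z":0,"jaw":0.5},
])

```text
clock: 14.57
position: [0.5503, -0.2471, 0.0827]
ee_rot: [0.001, 0.553, 0.833, 0.0]
wrist_force: [-1.0, -0.0, 1.7]
opening: 0.0111
grip_force: 43.9
```

```bash
python3 -c "
from h import *
go([.4867,.2175,.16],9.65);print(read_state()['q'].round(2))"
```

```text
now [ 0.5503 -0.2471  0.0827] yaw 112.92 -> xyz cm [45.26 12.24 -7.78] rot [ 6.0000e-04  2.5000e-03 -1.3393e+00] to yaw 189.6
[-0.13  0.41  0.62  1.78 -0.27  1.04  0.99]
```

Emit:
servo_tool([
  {"rx":0,"ry":0,"rz":0,"x":0,"y":0,"z":-0.7,"jaw":0.5},
  {"rx":0,"ry":0,"rz":0,"x":0,"y":0,"z":-2.2,"jaw":0.5},
  {"rx":0,"ry":0,"rz":0,"x":0,"y":0,"z":-4.5,"jaw":0.5},
  {"rx":0,"ry":0,"rz":0.05,"x":1,"y":0.3,"z":-6.5,"jaw":0.5},
  {"rx":0,"ry":0,"rz":0.14,"x":3,"y":0.8,"z":-7.8,"jaw":0.5},
  {"rx":0,"ry":0,"rz":0.25,"x":5.5,"y":1.5,"z":-7.8,"jaw":0.5},
  {"rx":0,"ry":0,"rz":0.36,"x":8,"y":2.2,"z":-7.8,"jaw":0.5},
  {"rx":0,"ry":0,"rz":0.47,"x":10.5,"y":2.9,"z":-7.8,"jaw":0.5},
])

```text
clock: 15.23
position: [0.535, -0.1375, 0.1599]
ee_rot: [-0.0, 0.733, 0.68, 0.0]
wrist_force: [0.5, 1.6, -2.4]
opening: 0.0112
grip_force: 43.2
```

```bash
python3 -c "
from h import *
go([.4867,.2175,.16],9.65)"
```

```text
now [ 0.535  -0.1375  0.1599] yaw 85.64 -> xyz cm [ 3.503e+01 -7.520e+00  1.000e-02] rot [-0.0000e+00 -1.0000e-03  1.3263e+00] to yaw 9.7
```

Emit:
servo_tool([
  {"rx":0,"ry":0,"rz":0.11,"x":2.6,"y":-0.6,"z":0,"jaw":0.5},
  {"rx":0,"ry":0,"rz":0.22,"x":5.2,"y":-1.1,"z":0,"jaw":0.5},
  {"rx":0,"ry":0,"rz":0.33,"x":7.8,"y":-1.7,"z":0,"jaw":0.5},
  {"rx":0,"ry":0,"rz":0.44,"x":10.4,"y":-2.2,"z":0,"jaw":0.5},
  {"rx":0,"ry":0,"rz":0.55,"x":13,"y":-2.8,"z":0,"jaw":0.5},
  {"rx":0,"ry":0,"rz":0.66,"x":15.6,"y":-3.4,"z":0,"jaw":0.5},
  {"rx":0,"ry":0,"rz":0.77,"x":18.2,"y":-3.9,"z":0,"jaw":0.5},
  {"rx":0,"ry":0,"rz":0.87,"x":20.8,"y":-4.5,"z":0,"jaw":0.5},
])

```text
clock: 15.9
position: [0.5045, 0.0734, 0.1597]
ee_rot: [-0.0, 0.952, 0.308, 0.0]
wrist_force: [-0.3, 1.1, -2.1]
opening: 0.0109
grip_force: 43.2
```

```bash
python3 -c "
from h import *
go([.4867,.2175,.16],9.65)"
```

```text
now [0.5045 0.0734 0.1597] yaw 35.83 -> xyz cm [  6.99 -12.73  -0.02] rot [-6.00e-04 -4.00e-04  4.57e-01] to yaw 9.7
```

Emit:
servo_tool([
  {"rx":0,"ry":0,"rz":0.09,"x":1.4,"y":-2.5,"z":0,"jaw":0.5},
  {"rx":0,"ry":0,"rz":0.18,"x":2.8,"y":-5,"z":0,"jaw":0.5},
  {"rx":0,"ry":0,"rz":0.27,"x":4.1,"y":-7.5,"z":0,"jaw":0.5},
  {"rx":0,"ry":0,"rz":0.35,"x":5.3,"y":-9.6,"z":0,"jaw":0.5},
  {"rx":0,"ry":0,"rz":0.41,"x":6.2,"y":-11.3,"z":0,"jaw":0.5},
  {"rx":0,"ry":0,"rz":0.445,"x":6.7,"y":-12.3,"z":0,"jaw":0.5},
  {"rx":0,"ry":0,"rz":0.45,"x":6.9,"y":-12.6,"z":0,"jaw":0.5},
  {"rx":0,"ry":0,"rz":0.45,"x":6.9,"y":-12.6,"z":0,"jaw":0.5},
])

```text
clock: 16.57
position: [0.486, 0.2155, 0.1594]
ee_rot: [-0.0, 0.996, 0.092, -0.0]
wrist_force: [0.0, -0.4, -3.2]
opening: 0.011
grip_force: 43.2
```

Run:
```python
from h import *
go([.4867,.2175,.16],9.65)
P=pose(); im=cams.snapshot("wrist"); np.savez("w8",p=P[0],R=P[1],im=im); t=cams.snapshot("top")
cv2.imwrite("pics/w8.png",cv2.resize(im,(800,600),interpolation=cv2.INTER_CUBIC))
```

```text
now [0.486  0.2155 0.1594] yaw 10.52 -> xyz cm [ 0.1  -0.19 -0.06] rot [-0.      0.0002  0.0152] to yaw 9.7
```

View pics/w8.png

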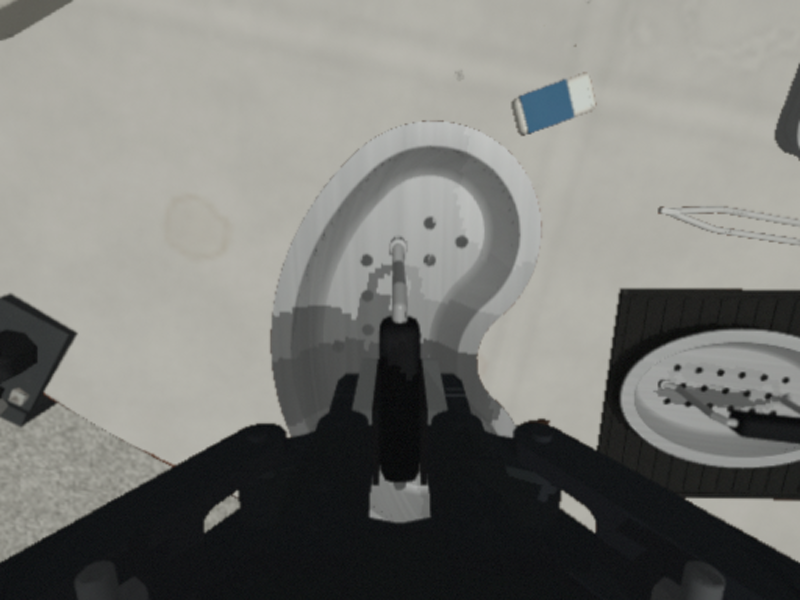

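Run:
```python
from h import *
n=lambda p:(np.array(p)+.5)/1.5625-.5
P=(np.zeros(3),np.eye(3))
X=atz("wrist",n([(432,121),(271,345),(541,222),(398,245),(400,322)]),.0367,P); print(X.round(4))
```

```text
[[ 0.0844  0.011   0.0367]
 [ 0.007  -0.0469  0.0367]
 [ 0.052   0.0489  0.0367]
 [ 0.0441 -0.0001  0.0367]
 [ 0.016   0.0007  0.0367]]
```

Emit:
servo_tool([
  {"rx":0,"ry":0,"rz":0.01,"x":0,"y":-0.1,"z":1,"jaw":0.5},
  {"rx":0,"ry":0,"rz":0.015,"x":0,"y":-0.2,"z":3,"jaw":0.5},
  {"rx":0,"ry":0,"rz":0.015,"x":0,"y":-0.2,"z":5,"jaw":0.5},
  {"rx":0,"ry":0,"rz":0.015,"x":0,"y":-0.2,"z":6.3,"jaw":0.5},
  {"rx":0,"ry":0,"rz":0.015,"x":0,"y":-0.2,"z":6.9,"jaw":0.5},
  {"rx":0,"ry":0,"rz":0.015,"x":0,"y":-0.2,"z":7.1,"jaw":0.5},
  {"rx":0,"ry":0,"rz":0.015,"x":0,"y":-0.2,"z":7.1,"jaw":0.5},
  {"rx":0,"ry":0,"rz":0.015,"x":0,"y":-0.2,"z":7.1,"jaw":0.5},
])

```text
clock: 17.33
position: [0.4868, 0.2164, 0.089]
ee_rot: [-0.0, 0.997, 0.082, 0.001]
wrist_force: [0.0, 1.6, -1.8]
opening: 0.0111
grip_force: 43.2
```

Run:
```python
from h import *
go([.4854,.2179,.0687],9.65)
s=cams.snapshot("side"); t=cams.snapshot("top"); w=cams.snapshot("wrist")
c=proj("side",[.486,.22,.04])[0]; a=cv2.resize(s[int(c[1])-56:int(c[1])+56,int(c[0])-75:int(c[0])+75],(800,600),interpolation=cv2.INTER_CUBIC)
cv2.imwrite("pics/s9.png",a)
```

```text
now [0.4868 0.2164 0.089 ] yaw 9.46 -> xyz cm [-0.12 -0.17  2.03] rot [-0.0004 -0.0013 -0.0034] to yaw 9.7
```

View pics/s9.png

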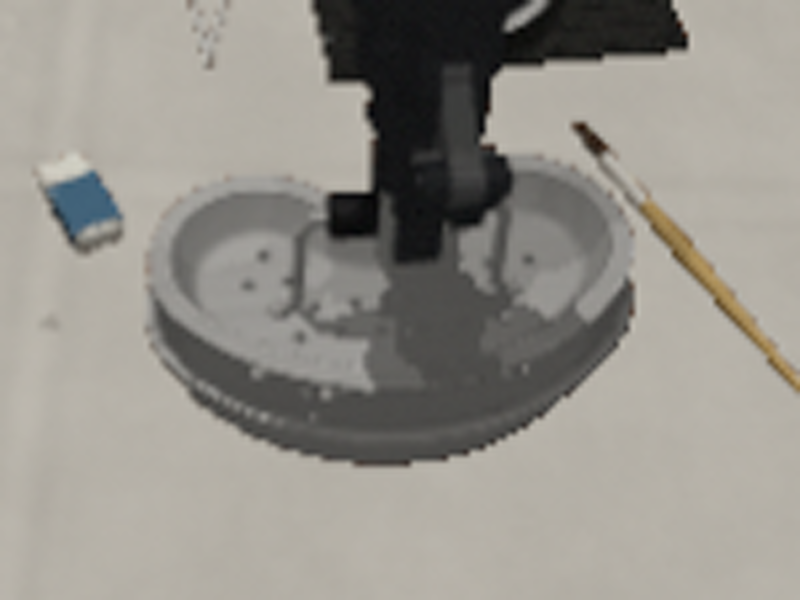

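The held kidney tray stands right over its dish in matching orientation. I correct about 1.5 mm and lower it slowly.

Emit:
servo_tool([
  {"rx":0,"ry":0,"rz":0,"x":-0.1,"y":-0.14,"z":0.1,"jaw":0.5},
  {"rx":0,"ry":0,"rz":0,"x":-0.1,"y":-0.14,"z":0.3,"jaw":0.5},
  {"rx":0,"ry":0,"rz":0,"x":-0.1,"y":-0.14,"z":0.5,"jaw":0.5},
  {"rx":0,"ry":0,"rz":0,"x":-0.1,"y":-0.14,"z":0.7,"jaw":0.5},
  {"rx":0,"ry":0,"rz":0,"x":-0.1,"y":-0.14,"z":0.9,"jaw":0.5},
])

```text
clock: 17.9
position: [0.4848, 0.2177, 0.0791]
ee_rot: [0.0, 0.997, 0.083, -0.0]
wrist_force: [-0.1, 0.9, -2.5]
opening: 0.0107
grip_force: 43.2
```

Emit:
servo_tool([
  {"rx":0,"ry":0,"rz":0,"x":0,"y":0,"z":0.1,"jaw":0.5},
  {"rx":0,"ry":0,"rz":0,"x":0,"y":0,"z":0.2,"jaw":0.5},
  {"rx":0,"ry":0,"rz":0,"x":0,"y":0,"z":0.3,"jaw":0.5},
])

```text
clock: 18.15
position: [0.4849, 0.2177, 0.0762]
ee_rot: [0.0, 0.997, 0.083, -0.0]
wrist_force: [-0.3, -0.0, -2.1]
opening: 0.0112
grip_force: 43.2
```

Emit:
servo_tool([
  {"rx":0,"ry":0,"rz":0,"x":0,"y":0,"z":0.1,"jaw":0.5},
  {"rx":0,"ry":0,"rz":0,"x":0,"y":0,"z":0.2,"jaw":0.5},
  {"rx":0,"ry":0,"rz":0,"x":0,"y":0,"z":0.3,"jaw":0.5},
  {"rx":0,"ry":0,"rz":0,"x":0,"y":0,"z":0.35,"jaw":0.5},
])

```text
clock: 18.48
position: [0.4848, 0.2177, 0.0727]
ee_rot: [0.0, 0.997, 0.083, -0.0]
wrist_force: [0.6, 0.2, -2.6]
opening: 0.0109
grip_force: 43.2
```

Emit:
servo_tool([
  {"rx":0,"ry":0,"rz":0,"x":0,"y":0,"z":0.1,"jaw":0.5},
  {"rx":0,"ry":0,"rz":0,"x":0,"y":0,"z":0.17,"jaw":0.5},
  {"rx":0,"ry":0,"rz":0,"x":0,"y":0,"z":0.24,"jaw":0.5},
  {"rx":0,"ry":0,"rz":0,"x":0,"y":0,"z":0.28,"jaw":0.5},
])

```text
clock: 18.82
position: [0.4848, 0.2177, 0.0699]
ee_rot: [0.0, 0.997, 0.083, -0.0]
wrist_force: [-0.7, 0.3, -2.8]
opening: 0.011
grip_force: 43.2
```

Emit:
servo_tool([
  {"rx":0,"ry":0,"rz":0,"x":0,"y":0,"z":0.06,"jaw":0.5},
  {"rx":0,"ry":0,"rz":0,"x":0,"y":0,"z":0.1,"jaw":0.5},
  {"rx":0,"ry":0,"rz":0,"x":0,"y":0,"z":0.14,"jaw":0.5},
  {"rx":0,"ry":0,"rz":0,"x":0,"y":0,"z":0.17,"jaw":0.5},
])

```text
clock: 19.15
position: [0.4851, 0.2179, 0.0687]
ee_rot: [-0.0, 0.997, 0.083, 0.0]
wrist_force: [-1.7, 0.4, 2.2]
opening: 0.0109
grip_force: 43.8
```

Emit:
servo_tool([
  {"rx":0,"ry":0,"rz":0,"x":0,"y":0,"z":0,"jaw":2},
  {"rx":0,"ry":0,"rz":0,"x":0,"y":0,"z":0,"jaw":4},
  {"rx":0,"ry":0,"rz":0,"x":0,"y":0,"z":0,"jaw":6},
  {"rx":0,"ry":0,"rz":0,"x":0,"y":0,"z":-0.3,"jaw":6},
  {"rx":0,"ry":0,"rz":0,"x":0,"y":0,"z":-3,"jaw":6},
  {"rx":0,"ry":0,"rz":0,"x":0,"y":0,"z":-7,"jaw":6},
  {"rx":0,"ry":0,"rz":0,"x":0,"y":0,"z":-10,"jaw":6},
  {"rx":0,"ry":0,"rz":0,"x":0,"y":0,"z":-11.5,"jaw":6},
])

```text
clock: 19.82
position: [0.4868, 0.2183, 0.1879]
ee_rot: [-0.002, 0.997, 0.083, 0.003]
wrist_force: [1.1, -0.5, -0.2]
opening: 0.0597
grip_force: 0.0
```

Run:
```python
from kfit import *
go([.4575,-.0065,.15],93.4)
t=cams.snapshot("top"); s=cams.snapshot("side"); vs=[]
for thr in (10,16,24):
    W,v=fit(t,"top",proj("top",[.54,-.238,.03])[0],.03,thr,half=36); print(thr,axes(W,19.5)); vs.append(v)
c=proj("side",[.486,.22,.04])[0]; a=cv2.resize(s[int(c[1])-56:int(c[1])+56,int(c[0])-75:int(c[0])+75],(400,300),interpolation=cv2.INTER_CUBIC)
cv2.imwrite("pics/f10.png",np.hstack([cv2.resize(vs[1],(300,300)),a]))
```

```text
now [0.4868 0.2183 0.1879] yaw 9.48 -> xyz cm [-6.62 21.7   3.69] rot [ 0.0021 -0.0067 -1.4648] to yaw 93.4
10 (np.float64(16.39), array([ 0.5402, -0.2433]), array([151.8,  99.7]))
16 (np.float64(16.3), array([ 0.5403, -0.2433]), array([150.3,  97.6]))
24 (np.float64(16.33), array([ 0.5402, -0.2433]), array([148.7,  94.8]))
```

View pics/f10.png

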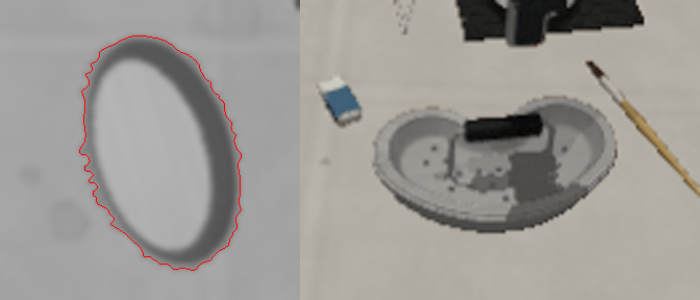

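Kidney drainer is nested flat. The oval dish fit gives centre (0.540,−0.243), yaw 16.4°. I head for the oval drainer and cross-check the dish from the earlier wrist picture.

Emit:
servo_tool([
  {"rx":0,"ry":0,"rz":-0.1,"x":-0.6,"y":1.9,"z":0,"jaw":6},
  {"rx":0,"ry":0,"rz":-0.22,"x":-1.4,"y":4.6,"z":0,"jaw":6},
  {"rx":0,"ry":0,"rz":-0.34,"x":-2.2,"y":7.3,"z":0,"jaw":6},
  {"rx":0,"ry":0,"rz":-0.46,"x":-3,"y":9.9,"z":0,"jaw":6},
  {"rx":0,"ry":0,"rz":-0.58,"x":-3.8,"y":12.5,"z":0,"jaw":6},
  {"rx":0,"ry":0,"rz":-0.7,"x":-4.6,"y":15.1,"z":0,"jaw":6},
  {"rx":0,"ry":0,"rz":-0.82,"x":-5.4,"y":17.7,"z":0,"jaw":6},
  {"rx":0,"ry":0,"rz":-0.94,"x":-6.2,"y":20.3,"z":0,"jaw":6},
])

```text
clock: 20.58
position: [0.4561, 0.0059, 0.1822]
ee_rot: [-0.0, 0.849, 0.528, -0.001]
wrist_force: [0.5, 0.0, 0.6]
opening: 0.0598
grip_force: 0.0
```

Run:
```python
from h import *
from scipy.optimize import least_squares
go([.4575,-.0065,.15],93.4)
d=np.load("w7.npz"); P=(d["p"],d["R"]); n=lambda p:(np.array(p)+.5)/1.5625-.5
W=atz("wrist",n([(300,220),(280,240),(271,265),(280,292),(300,313),(320,325),(492,245),(503,275),(495,300),(480,317),(466,328)]),.03,P)[:,:2]
def f(v):
    c,s=np.cos(v[2]),np.sin(v[2]); e=W-v[:2]; x=(e[:,0]*c+e[:,1]*s)/.076; y=(-e[:,0]*s+e[:,1]*c)/.048; return (np.hypot(x,y)-1)*.06
r=least_squares(f,[.54,-.24,.3]); print(r.x[:2],np.degrees(r.x[2]),(r.fun*1e3).round(1))
```

```text
now [0.4561 0.0059 0.1822] yaw 63.7 -> xyz cm [-1.05  0.68  3.22] rot [-1.500e-03  5.000e-04 -5.183e-01] to yaw 93.4
[ 0.54234305 -0.24211665] 19.00340942912793 [-1.5 -1.4 -0.5 -0.8 -0.8 -0.9 -1.7 -1.3 -1.5 -1.1  0.3]
```

Emit:
servo_tool([
  {"rx":0,"ry":0,"rz":-0.11,"x":-0.3,"y":0.2,"z":0.5,"jaw":6},
  {"rx":0,"ry":0,"rz":-0.22,"x":-0.7,"y":0.4,"z":1,"jaw":6},
  {"rx":0,"ry":0,"rz":-0.33,"x":-1,"y":0.6,"z":2,"jaw":6},
  {"rx":0,"ry":0,"rz":-0.43,"x":-1,"y":0.7,"z":3,"jaw":6},
  {"rx":0,"ry":0,"rz":-0.5,"x":-1,"y":0.7,"z":3.2,"jaw":6},
  {"rx":0,"ry":0,"rz":-0.515,"x":-1,"y":0.7,"z":3.2,"jaw":6},
  {"rx":0,"ry":0,"rz":-0.515,"x":-1,"y":0.7,"z":3.2,"jaw":6},
])

```text
clock: 21.17
position: [0.4584, -0.0049, 0.1506]
ee_rot: [-0.0, 0.69, 0.724, -0.001]
wrist_force: [0.8, -0.5, 0.6]
opening: 0.06
grip_force: 0.0
```

Run:
```python
from h import *
go([.4575,-.0065,.057],93.4)
P=pose(); im=cams.snapshot("wrist"); np.savez("w11",p=P[0],R=P[1],im=im)
cv2.imwrite("pics/w11.png",im)
```

```text
now [ 0.4584 -0.0049  0.1506] yaw 92.8 -> xyz cm [-0.15 -0.09  9.36] rot [-0.0014  0.0005 -0.0104] to yaw 93.4
```

View pics/w11.png

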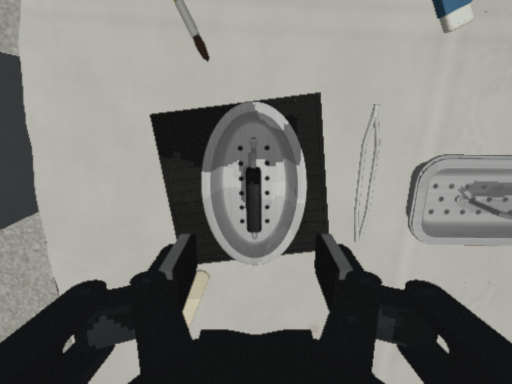

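The oval tray stands level near the mat's middle, with its bar at (254,168)–(254,232), centred between the fingers. I descend and grip.

Emit:
servo_tool([
  {"rx":0,"ry":0,"rz":-0.01,"x":-0.1,"y":-0.1,"z":2.5,"jaw":6},
  {"rx":0,"ry":0,"rz":-0.01,"x":-0.15,"y":-0.1,"z":5.5,"jaw":6},
  {"rx":0,"ry":0,"rz":-0.01,"x":-0.15,"y":-0.1,"z":8,"jaw":6},
  {"rx":0,"ry":0,"rz":-0.01,"x":-0.15,"y":-0.1,"z":9.2,"jaw":5},
  {"rx":0,"ry":0,"rz":-0.01,"x":-0.15,"y":-0.1,"z":9.5,"jaw":3},
  {"rx":0,"ry":0,"rz":-0.01,"x":-0.15,"y":-0.1,"z":9.5,"jaw":0.5},
  {"rx":0,"ry":0,"rz":-0.01,"x":-0.15,"y":-0.1,"z":9.5,"jaw":0.5},
  {"rx":0,"ry":0,"rz":-0.01,"x":-0.15,"y":-0.1,"z":9.5,"jaw":0.5},
], newtons=40)

```text
clock: 21.88
position: [0.4589, -0.0062, 0.0573]
ee_rot: [0.0, 0.686, 0.728, 0.001]
wrist_force: [0.3, 0.5, -2.0]
opening: 0.0108
grip_force: 43.1
```

Emit:
servo_tool([
  {"rx":0,"ry":0,"rz":0,"x":0,"y":0,"z":0,"jaw":0.5},
  {"rx":0,"ry":0,"rz":0,"x":0,"y":0,"z":0,"jaw":0.5},
  {"rx":0,"ry":0,"rz":0,"x":0,"y":0,"z":0,"jaw":0.5},
])

```text
clock: 22.13
position: [0.4586, -0.0061, 0.057]
ee_rot: [0.0, 0.686, 0.728, 0.001]
wrist_force: [-1.1, -0.3, 1.8]
opening: 0.0108
grip_force: 43.7
```

```bash
python3 -c "
from h import *
go([.5405,-.2433,.15],16.35)"
```

```text
now [ 0.4586 -0.0061  0.057 ] yaw 93.44 -> xyz cm [-24.16   6.76  -9.31] rot [ 6.0000e-04 -1.5000e-03  1.3455e+00] to yaw 16.4
```

Emit:
servo_tool([
  {"rx":0,"ry":0,"rz":0,"x":0,"y":0,"z":-0.7,"jaw":0.5},
  {"rx":0,"ry":0,"rz":0,"x":0,"y":0,"z":-2.2,"jaw":0.5},
  {"rx":0,"ry":0,"rz":0,"x":0,"y":0,"z":-4.7,"jaw":0.5},
  {"rx":0,"ry":0,"rz":0.05,"x":-0.8,"y":0.2,"z":-7,"jaw":0.5},
  {"rx":0,"ry":0,"rz":0.14,"x":-2.5,"y":0.7,"z":-8.8,"jaw":0.5},
  {"rx":0,"ry":0,"rz":0.25,"x":-4.5,"y":1.3,"z":-9.5,"jaw":0.5},
  {"rx":0,"ry":0,"rz":0.36,"x":-6.5,"y":1.8,"z":-9.5,"jaw":0.5},
  {"rx":0,"ry":0,"rz":0.47,"x":-8.5,"y":2.4,"z":-9.5,"jaw":0.5},
])

```text
clock: 22.8
position: [0.4877, -0.0905, 0.1526]
ee_rot: [0.0, 0.838, 0.546, 0.001]
wrist_force: [-0.2, 0.2, -3.2]
opening: 0.0109
grip_force: 43.1
```

```bash
python3 -c "
from h import *
go([.5405,-.2433,.15],16.35)"
```

```text
now [ 0.4877 -0.0905  0.1526] yaw 66.23 -> xyz cm [-11.86  10.99   0.26] rot [ 5.000e-04 -2.500e-03  8.705e-01] to yaw 16.3
```

Emit:
servo_tool([
  {"rx":0,"ry":0,"rz":0.11,"x":-1.5,"y":1.4,"z":0,"jaw":0.5},
  {"rx":0,"ry":0,"rz":0.22,"x":-3,"y":2.8,"z":0,"jaw":0.5},
  {"rx":0,"ry":0,"rz":0.33,"x":-4.5,"y":4.2,"z":0,"jaw":0.5},
  {"rx":0,"ry":0,"rz":0.44,"x":-6,"y":5.6,"z":0,"jaw":0.5},
  {"rx":0,"ry":0,"rz":0.55,"x":-7.6,"y":7,"z":0,"jaw":0.5},
  {"rx":0,"ry":0,"rz":0.66,"x":-9.2,"y":8.5,"z":0,"jaw":0.5},
  {"rx":0,"ry":0,"rz":0.77,"x":-10.7,"y":9.9,"z":0,"jaw":0.5},
  {"rx":0,"ry":0,"rz":0.845,"x":-11.5,"y":10.7,"z":0,"jaw":0.5},
])

```text
clock: 23.47
position: [0.5395, -0.2404, 0.1518]
ee_rot: [0.001, 0.988, 0.154, -0.0]
wrist_force: [-0.5, -0.5, -1.7]
opening: 0.0108
grip_force: 43.2
```

Emit:
servo_tool([
  {"rx":0,"ry":0,"rz":0.01,"x":-0.2,"y":0.1,"z":0,"jaw":0.5},
  {"rx":0,"ry":0,"rz":0.01,"x":-0.2,"y":0.1,"z":0,"jaw":0.5},
  {"rx":0,"ry":0,"rz":0.01,"x":-0.2,"y":0.1,"z":0,"jaw":0.5},
])

```text
clock: 23.72
position: [0.5374, -0.2385, 0.1512]
ee_rot: [-0.001, 0.988, 0.153, -0.0]
wrist_force: [0.1, -0.8, -3.0]
opening: 0.0112
grip_force: 43.1
```

Run:
```python
from h import *
go([.5405,-.2433,.15],16.35)
P=pose(); im=cams.snapshot("wrist"); np.savez("w12",p=P[0],R=P[1],im=im); s=cams.snapshot("side")
cv2.imwrite("pics/w12.png",cv2.resize(im,(800,600),interpolation=cv2.INTER_CUBIC))
```

```text
now [ 0.5374 -0.2385  0.1512] yaw 17.64 -> xyz cm [0.15 0.55 0.11] rot [-0.0014  0.0003  0.0225] to yaw 16.3
```

View pics/w12.png

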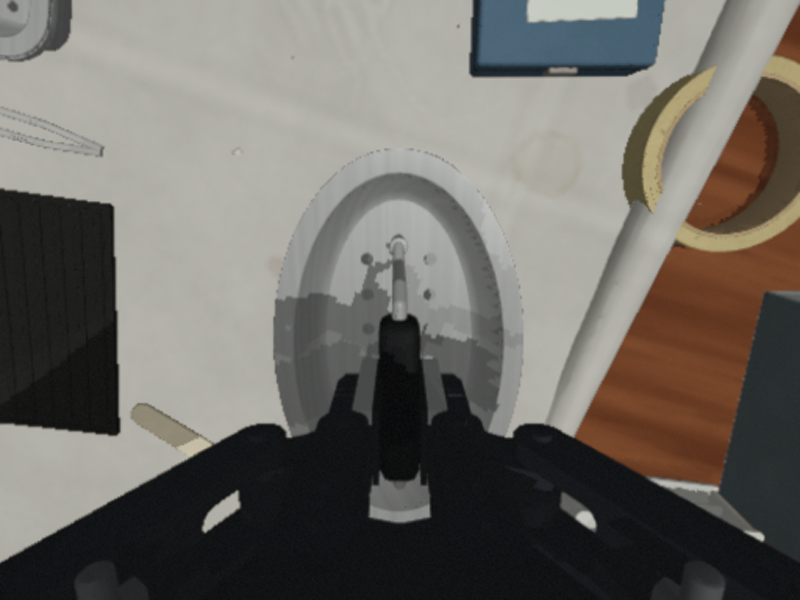

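Run:
```python
from h import *
n=lambda p:(np.array(p)+.5)/1.5625-.5
X=atz("wrist",n([(399,148),(274,340),(523,340)]),.036,(np.zeros(3),np.eye(3))); print(X.round(4))
off=np.array([X[0,0]-.074,(X[1,1]+X[2,1])/2]); print(off)
a=np.radians(16.4); ex=np.array([np.cos(a),np.sin(a)]); ey=np.array([np.sin(a),-np.cos(a)])
T=np.array([.5405,-.2434])-off[0]*ex-off[1]*ey; print(T); go([*T,.086],16.4)
```

```text
[[ 0.076   0.0003  0.036 ]
 [ 0.0092 -0.0455  0.036 ]
 [ 0.0092  0.0457  0.036 ]]
[0.00203505 0.00010767]
[ 0.53851735 -0.24387129]
now [ 0.5378 -0.238   0.1513] yaw 17.67 -> xyz cm [-0.12  0.59  6.53] rot [-0.0015 -0.0005  0.0222] to yaw 16.4
```

Emit:
servo_tool([
  {"rx":0,"ry":0,"rz":0.01,"x":0,"y":0.2,"z":1,"jaw":0.5},
  {"rx":0,"ry":0,"rz":0.022,"x":-0.1,"y":0.5,"z":3,"jaw":0.5},
  {"rx":0,"ry":0,"rz":0.022,"x":-0.1,"y":0.55,"z":5,"jaw":0.5},
  {"rx":0,"ry":0,"rz":0.022,"x":-0.1,"y":0.55,"z":6,"jaw":0.5},
  {"rx":0,"ry":0,"rz":0.022,"x":-0.1,"y":0.55,"z":6.4,"jaw":0.5},
  {"rx":0,"ry":0,"rz":0.022,"x":-0.1,"y":0.55,"z":6.4,"jaw":0.5},
  {"rx":0,"ry":0,"rz":0.022,"x":-0.1,"y":0.55,"z":6.4,"jaw":0.5},
  {"rx":0,"ry":0,"rz":0.022,"x":-0.1,"y":0.55,"z":6.4,"jaw":0.5},
])

```text
clock: 24.48
position: [0.5393, -0.2453, 0.0884]
ee_rot: [0.0, 0.99, 0.142, 0.001]
wrist_force: [-0.4, -0.8, -1.6]
opening: 0.0112
grip_force: 43.1
```

Run:
```python
from h import *
go([.5385,-.2439,.068],16.4)
```

```text
now [ 0.5393 -0.2453  0.0884] yaw 16.27 -> xyz cm [-0.04 -0.16  2.04] rot [ 0.001  -0.0016 -0.0022] to yaw 16.4
```

Emit:
servo_tool([
  {"rx":0,"ry":0,"rz":0,"x":-0.04,"y":-0.13,"z":0.1,"jaw":0.5},
  {"rx":0,"ry":0,"rz":0,"x":-0.04,"y":-0.13,"z":0.3,"jaw":0.5},
  {"rx":0,"ry":0,"rz":0,"x":-0.04,"y":-0.13,"z":0.5,"jaw":0.5},
  {"rx":0,"ry":0,"rz":0,"x":-0.04,"y":-0.13,"z":0.7,"jaw":0.5},
  {"rx":0,"ry":0,"rz":0,"x":-0.04,"y":-0.13,"z":0.9,"jaw":0.5},
])

```text
clock: 24.9
position: [0.5378, -0.2438, 0.0782]
ee_rot: [-0.0, 0.99, 0.141, 0.0]
wrist_force: [-0.7, 0.3, -1.7]
opening: 0.011
grip_force: 43.1
```

Emit:
servo_tool([
  {"rx":0,"ry":0,"rz":0,"x":0,"y":0,"z":0.1,"jaw":0.5},
  {"rx":0,"ry":0,"rz":0,"x":0,"y":0,"z":0.2,"jaw":0.5},
  {"rx":0,"ry":0,"rz":0,"x":0,"y":0,"z":0.3,"jaw":0.5},
  {"rx":0,"ry":0,"rz":0,"x":0,"y":0,"z":0.4,"jaw":0.5},
])

```text
clock: 25.23
position: [0.5378, -0.2439, 0.0742]
ee_rot: [0.0, 0.99, 0.141, 0.0]
wrist_force: [0.1, 1.5, -2.3]
opening: 0.0112
grip_force: 43.1
```

Emit:
servo_tool([
  {"rx":0,"ry":0,"rz":0,"x":0.03,"y":0,"z":0.1,"jaw":0.5},
  {"rx":0,"ry":0,"rz":0,"x":0.05,"y":0,"z":0.2,"jaw":0.5},
  {"rx":0,"ry":0,"rz":0,"x":0.05,"y":0,"z":0.3,"jaw":0.5},
  {"rx":0,"ry":0,"rz":0,"x":0.05,"y":0,"z":0.35,"jaw":0.5},
])

```text
clock: 25.57
position: [0.5383, -0.2437, 0.0707]
ee_rot: [-0.0, 0.99, 0.141, -0.0]
wrist_force: [0.1, 0.3, -2.3]
opening: 0.0109
grip_force: 43.1
```

Emit:
servo_tool([
  {"rx":0,"ry":0,"rz":0,"x":0,"y":0,"z":0.06,"jaw":0.5},
  {"rx":0,"ry":0,"rz":0,"x":0,"y":0,"z":0.12,"jaw":0.5},
  {"rx":0,"ry":0,"rz":0,"x":0,"y":0,"z":0.18,"jaw":0.5},
  {"rx":0,"ry":0,"rz":0,"x":0,"y":0,"z":0.23,"jaw":0.5},
])

```text
clock: 25.9
position: [0.5383, -0.2437, 0.0685]
ee_rot: [-0.0, 0.99, 0.141, 0.0]
wrist_force: [-0.3, -0.3, -2.2]
opening: 0.0107
grip_force: 43.1
```

Emit:
servo_tool([
  {"rx":0,"ry":0,"rz":0,"x":0,"y":0,"z":0.05,"jaw":0.5},
  {"rx":0,"ry":0,"rz":0,"x":0,"y":0,"z":0.08,"jaw":0.5},
  {"rx":0,"ry":0,"rz":0,"x":0,"y":0,"z":0.1,"jaw":0.5},
])

```text
clock: 26.15
position: [0.5383, -0.2435, 0.068]
ee_rot: [-0.0, 0.99, 0.141, 0.0]
wrist_force: [-2.7, 3.0, 4.9]
opening: 0.0112
grip_force: 44.2
```

Contact came at 0.068, the predicted nested height. I release, rise and check.

Emit:
servo_tool([
  {"rx":0,"ry":0,"rz":0,"x":0,"y":0,"z":0,"jaw":2},
  {"rx":0,"ry":0,"rz":0,"x":0,"y":0,"z":0,"jaw":4},
  {"rx":0,"ry":0,"rz":0,"x":0,"y":0,"z":0,"jaw":6},
  {"rx":0,"ry":0,"rz":0,"x":0,"y":0,"z":-0.3,"jaw":6},
  {"rx":0,"ry":0,"rz":0,"x":0,"y":0,"z":-3,"jaw":6},
  {"rx":0,"ry":0,"rz":0,"x":0,"y":0,"z":-7,"jaw":6},
  {"rx":0,"ry":0,"rz":0,"x":0,"y":0,"z":-11,"jaw":6},
  {"rx":0,"ry":0,"rz":0,"x":0,"y":0,"z":-13,"jaw":6},
])

```text
clock: 26.82
position: [0.5397, -0.2454, 0.2022]
ee_rot: [0.001, 0.99, 0.141, 0.003]
wrist_force: [0.8, -0.3, -0.4]
opening: 0.0602
grip_force: 0.0
```

Emit:
servo_tool([
  {"rx":0,"ry":0,"rz":0,"x":0,"y":0,"z":0,"jaw":6},
  {"rx":0,"ry":0,"rz":0,"x":0,"y":0,"z":0,"jaw":6},
])

```text
clock: 26.98
position: [0.539, -0.2441, 0.1988]
ee_rot: [0.0, 0.99, 0.141, 0.002]
wrist_force: [0.4, 1.0, -0.7]
opening: 0.0601
grip_force: 0.0
```

Run:
```python
from h import *
s=cams.snapshot("side"); w=cams.snapshot("wrist"); L=[]
for X in ([.54,-.243,.03],[.68,-.003,.03],[.486,.22,.04]):
    c=proj("side",X)[0].astype(int); L.append(cv2.resize(s[max(c[1]-45,0):c[1]+45,c[0]-60:c[0]+60],(400,300),interpolation=cv2.INTER_CUBIC))
L.append(cv2.resize(w,(400,300))); cv2.imwrite("pics/end.png",np.vstack([np.hstack(L[:2]),np.hstack(L[2:])]))
```

```text
(no output)
```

View pics/end.png

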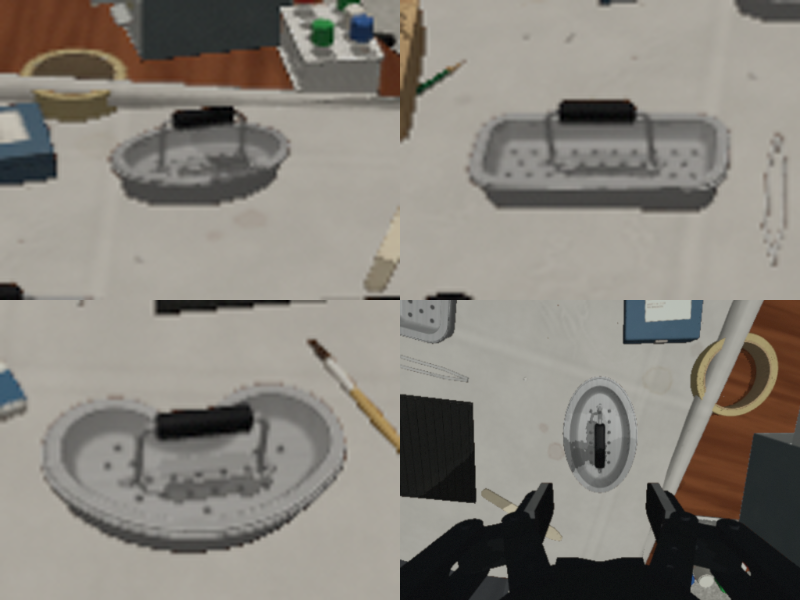

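All three drainers lie flat in their own dishes, the mat is empty and the gripper is clear.

```bash
python3 -c "
from cell import bot
print(bot.job_done())"
```

```text
the job is handed in; nothing more can be done
None
```

The job is handed in: the oval drainer was first set aside on the mat, all three drainers now lie flat in their own dishes, and the mat is empty; it took about 27 s of the 115 s allowed.

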